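# Clear the bottles, lay out the bench block, put the bottles back

## Task

The steel bench block is needed on the black rubber pad, but on the wooden stand it is hemmed in by three bottles. First set all three bottles aside, upright, on the cork mat; with all three there, lay the block flat on the rubber pad, centred and square with it, and let go of it; then put every bottle back upright exactly where it stood on the stand. Tip nothing over and leave the little cream pot on the stand where it is.

Things in the scene. Friction and masses are not known exactly. Their poses are not given: they have to be found in the camera images.
- stand: fixed low wooden stand: board 168 mm (its x) x 156 mm (its y), top 10 mm above the bench; dark cheeks 8 mm thick, 22 mm high along both y ends. Origin: centre of its underside. The steel block lies across its middle; bottle seats at x = -53 mm, y = +26 and -26 mm (before the block) and x = +53 mm, y = 0 (behind it); which bottle has which seat varies.
- side_mat: fixed flat brown cork mat, 100 mm (its x) x 180 mm (its y), 4 mm thick; the side area for the bottles. Origin at the centre of its underside. A wide lamp head hangs 0.45 m above the bench beyond about x = 0.64 m between y = -0.25 and 0.05 m: carry things straight across in front of it, low, so that the wrist does not swing into it.
- work_pad: fixed flat black rubber pad, 80 mm (its x) x 148 mm (its y), 6 mm thick, where the steel block belongs. Origin at the centre of its underside. Stand, mat and pad are each turned at most 0.25 rad from the robot's axes; mat and pad change places.
- large_bottle: largest bottle: white, green cap; round body 43 mm across up to 62 mm height, cap 31 mm across, 81 mm high in all, about 0.14 kg. Origin at the centre of its underside, z up its axis.
- medium_bottle: smaller white bottle with green cap; round body 36 mm across up to 50 mm height, cap 22 mm across, 66 mm high in all, about 0.10 kg. Origin at the centre of its underside, z up its axis.
- glue_bottle: slim red glue bottle with a thin nozzle; round body 27 mm across up to 43 mm height, nozzle above it to 60 mm, about 0.06 kg. Origin at the centre of its underside, z up its axis.
- steel_block: flat grey steel bench block, 48 mm (its x) x 116 mm (its y) x 18 mm high, about 0.7 kg; lies with its long side along the stand's y. Origin at the centre of its underside. Grip it across its 48 mm width.
- cream_pot: small cream-coloured pot, 33 mm across, 34 mm high, standing at the back corner of the stand (stand x = +54, y = -52 mm); not to be moved. Origin at the centre of its underside.
There are look-alikes about, which are no part of the job. What is shaped like the glue_bottle but purple is not meant.

How it is judged:
On the way, in this order (a step that is already met when the one before it is completed fails the run):
1. all three bottles stand released on the cork mat, the block still in its place on the stand (x of large_bottle in the frame of side_mat between -0.05 and 0.05 m and y of large_bottle in the frame of side_mat between -0.09 and 0.09 m and z of large_bottle in the frame of side_mat between 0 and 0.01 m and angle between each of large_bottle, medium_bottle, glue_bottle's own z axis and vertical below 0.12 rad and contact force between the fingers and large_bottle below 1 N and x of medium_bottle in the frame of side_mat between -0.05 and 0.05 m and y of medium_bottle in the frame of side_mat between -0.09 and 0.09 m and z of medium_bottle in the frame of side_mat between 0 and 0.01 m and contact force between the fingers and medium_bottle below 1 N and x of glue_bottle in the frame of side_mat between -0.05 and 0.05 m and y of glue_bottle in the frame of side_mat between -0.09 and 0.09 m and z of glue_bottle in the frame of side_mat between 0 and 0.01 m and contact force between the fingers and glue_bottle below 1 N and distance of steel_block from where it was at the start of the episode below 0.025 m), for 0.2 s.
2. the block lies released, centred and square on the rubber pad, with all three bottles still on the mat (x of steel_block in the frame of work_pad between -0.014 and 0.014 m and y of steel_block in the frame of work_pad between -0.014 and 0.014 m and z of steel_block in the frame of work_pad between 0 and 0.011 m and angle between the y axis of steel_block and the y axis of work_pad, either way round below 0.17 rad and angle between steel_block's own z axis and vertical below 0.08 rad and contact force between the fingers and steel_block below 1 N and x of large_bottle in the frame of side_mat between -0.05 and 0.05 m and y of large_bottle in the frame of side_mat between -0.09 and 0.09 m and z of large_bottle in the frame of side_mat between 0 and 0.01 m and angle between each of large_bottle, medium_bottle, glue_bottle's own z axis and vertical below 0.12 rad and contact force between the fingers and large_bottle below 1 N and x of medium_bottle in the frame of side_mat between -0.05 and 0.05 m and y of medium_bottle in the frame of side_mat between -0.09 and 0.09 m and z of medium_bottle in the frame of side_mat between 0 and 0.01 m and contact force between the fingers and medium_bottle below 1 N and x of glue_bottle in the frame of side_mat between -0.05 and 0.05 m and y of glue_bottle in the frame of side_mat between -0.09 and 0.09 m and z of glue_bottle in the frame of side_mat between 0 and 0.01 m and contact force between the fingers and glue_bottle below 1 N), for 0.2 s.
At the end, for the whole second after the job is handed in: The steel block lies released and flat on the rubber pad, its centre within 14 mm of the pad's centre along each of the pad's axes and square with it within 0.17 rad; each bottle stands upright and released within 14 mm of where it stood at the start; the cream pot is where it was; all at rest (x of steel_block in the frame of work_pad between -0.014 and 0.014 m and y of steel_block in the frame of work_pad between -0.014 and 0.014 m and z of steel_block in the frame of work_pad between 0 and 0.011 m and angle between the y axis of steel_block and the y axis of work_pad, either way round below 0.17 rad and angle between steel_block's own z axis and vertical below 0.08 rad and contact force between the fingers and steel_block below 1 N and distance of each of large_bottle, medium_bottle, glue_bottle from where it was at the start of the episode below 0.014 m and angle between each of large_bottle, medium_bottle, glue_bottle's own z axis and vertical below 0.12 rad and contact force between the fingers and large_bottle below 1 N and linear speed of each of large_bottle, medium_bottle, glue_bottle, steel_block below 0.02 m/s and contact force between the fingers and medium_bottle below 1 N and contact force between the fingers and glue_bottle below 1 N and distance of cream_pot from where it was at the start of the episode below 0.025 m); the robot touches nothing.
It fails at once if a bottle is tipped over (angle between any of large_bottle, medium_bottle, glue_bottle's own z axis and vertical above 0.6 rad).
It fails at once if the cream pot is knocked over or displaced (distance of cream_pot from where it was at the start of the episode above 0.025 m or angle between cream_pot's own z axis and vertical above 0.5 rad).
It also fails if it takes over 144 s, if anything falls off the work surface, if the arm or the gripper's body presses on something with over 40 N, if the wrist force passes 120 N, or if a joint passes its speed limit or range.

## Robot

A 6-joint arm with a two-finger parallel gripper is mounted at the origin on a cart in front of the work surface, level with it; the furniture and walls round the work are solid. World frame = base frame: x ahead of the robot, y to its left, z up, the work surface at z = 0. Lengths are in m, angles in rad, forces in N, time in s.
With the tool pointing down it reaches from about 0.25 to 0.725 m from the base axis. Payload 4 kg.
Tool frame: the origin (TCP) lies midway between the tips of the shut fingers; the grasp point (between the pads) lies 19 mm behind it; z points along the fingers, y is the line along which they close (so a half turn about z gives the same grasp; the last joint's range is limited). The gripper opens to 85 mm and grips with 20 to 120 N. Pads are 22 mm wide; open, the fingers measure 114 mm over their backs; the gripper's body (76 mm by 85 mm) begins 54 mm behind the grasp point. The pads swing forward as they close: fully open they stand 13 mm farther back than shut.
Start: joints at [1.312, 0.241, 0.005, 1.335, 0, 1.571], TCP at [0.128, 0.483, 0.231] pointing down, gripper open.
Joint ranges: [-2.72, 2.72], [-1.05, 1.87], [-1.09, 1.28], [-1.99, 2.15], [-1.42, 1.44], [-3.14, 3.14]. Speed limits (rad/s): [2.79, 2.79, 3.14, 3.14, 3.14, 3.14].

## Interface

Orientations are given as a unit quaternion [x, y, z, w].
In Python, from workcell import bot, camera, job_done gives the robot as it stands.
- The arm moves only by the tool carry_out, never from a script. Its argument "plan" is a list of rows, each an object of numbers: "dx", "dy", "dz": the shift along the tool's x, y, z in mm; "twist": the turn about the tool's z in degrees; "fingers": the closure, from -1 (fully open) to 1 (shut). In form: [{"dx": .., "dy": .., "dz": .., "twist": .., "fingers": ..}, ...]. A call has exactly 5 rows; each row is the pose to reach, as a shift and turn from the pose commanded when the call began, along the tool's axes at that moment; what a row does not reach only later rows make up. A row lasts 1/12 s, in which the tool goes at most 41.7 mm and 7.16 degrees, less where a joint would pass 70% of its speed; a pose out of reach is approached as far as the arm can. A call with a gripper value outside its range is refused whole. The fingers move at their own pace and stop on an object; the grip force is fixed at half the most. Time passes only in rows, so rows that repeat a pose let the fingers close, or fill a call up. It gives the time, the measured TCP pose, the force, the opening and the grip force at its end, in the units of the state.
- bot.get_obs(): the state, without advancing time (a new reading comes with each control period).
- camera(name): name is "scene" or "top"; returns a dict with "image" (420x560x3 uint8, red, green, blue), "intrinsics" (3x3 intrinsics, pixels), "eye" and "attitude" of the camera in the world. Camera axes: x right, y down, z forward; pixel columns grow to the right and rows downward; lengths in m; the calibration is good to about 2 mm. A picture is of the moment at which its call begins. There is no depth.
- job_done(): hands the job in; it is judged then, once.
The state is a dict: "clock": time; "joint_pos": joint angles; "joint_vel": joint speeds; "tau": joint torques, N m; "eef_pos": TCP position; "tool_rot": TCP orientation; "ft_force": force on the tool from outside, world axes, zero at the start; "ft_torque": the same for the moment, N m; "grip_width": finger opening in m; "grasp_force": force on a finger pad.
Only numpy, scipy, OpenCV 4.12 (cv2) and the standard library are available. Lean on these libraries where they do the work, as an engineer would, in place of code of your own. Each camera call takes 0.05 s, during which the arm holds its last target. There are 200 camera calls.

## Working session

There is one attempt and no reset: what is moved stays moved. The work goes in short steps, Python scripts to look and compute and a tool call to move; the robot and the scene stay as the last step left them, time stands still between calls to the robot, and variables do not carry over. Pictures are saved under pics/ and viewed, at most 14 in all, crops included, and the job is handed in when it is done.

Besides the shell and the picture viewer there is one more tool, called after ">>>" by a JSON object that holds its "fn" and its "kwargs", one argument or row to a line. carry_out: Moves the arm, as the interface text tells. Its arguments: {"type":"object","properties":{"plan":{"type":"array","items":{"type":"object","properties":{"dx":{"type":"number"},"dy":{"type":"number"},"dz":{"type":"number"},"twist":{"type":"number"},"fingers":{"type":"number"}}}}},"required":["plan"]}

```bash
mkdir -p pics; python3 - <<'E'
from workcell import bot,camera
import cv2,pickle
d={}
for n in("top","scene"):
    c=camera(n);d[n]=c;cv2.imwrite(f"pics/{n}0.png",c["image"][:,:,::-1]);print(n,c["intrinsics"],c["eye"],c["attitude"])
pickle.dump(d,open("c0.pkl","wb"))
print(bot.get_obs())
E
```

```text
top [[397.65185224   0.         281.24161381]
 [  0.         397.65185224 211.84044161]
 [  0.           0.           1.        ]] [ 0.39548408 -0.08588854  0.8979425 ] [-0.69688641  0.7107793  -0.07491013  0.05941882]
scene [[458.71687593   0.         288.88020488]
 [  0.         458.71687593 207.18345496]
 [  0.           0.           1.        ]] [0.03999741 0.29681073 0.62604329] [-0.41405856  0.81919198 -0.35621671  0.17489902]
{'clock': 0.1, 'joint_pos': array([1.31202529e+00, 2.41346990e-01, 3.88380442e-03, 1.33520807e+00,
       9.14946422e-06, 1.57078403e+00]), 'joint_vel': array([ 0.0015252 , -0.00198946,  0.00175732,  0.00010195,  0.00200425,
       -0.00021126]), 'tau': array([ 1.15634652e-03, -3.73137617e+01,  2.53010076e+01,  1.08784984e-02,
        1.86844218e-04, -3.41819202e-06]), 'eef_pos': array([0.12780115, 0.4828149 , 0.2305068 ]), 'tool_rot': array([ 1.29018671e-01,  9.91641721e-01, -9.29039729e-04, -1.25498680e-04]), 'ft_force': array([ 0.03350155, -0.26807699,  0.61179145]), 'ft_torque': array([ 0.02769384,  0.0114102 , -0.0591184 ]), 'grasp_force': 0.0, 'grip_width': 0.08557781298850499}
```

View pics/top0.png

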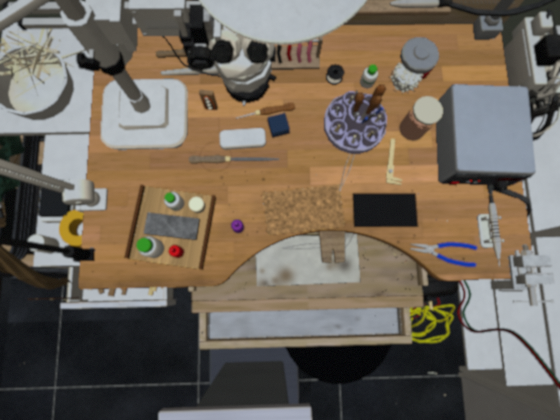

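View pics/scene0.png

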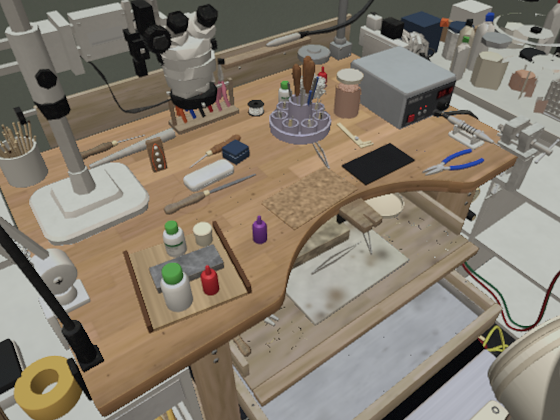

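The top view shows the stand at the left (about 170,225), the cork mat at (303,210) and the black pad at (385,210). The stand holds the large bottle (149,246), the red glue bottle (176,251), the medium bottle (172,200) and the cream pot (197,205).

There are two glue-shaped candidates. Red at (176,251) stands on a stand seat and fits the description; purple at (237,226) is the look-alike. For the green caps, (149,246) and (172,200) are on the stand, and (371,72) is off it, so it is not meant.

```bash
cat > h.py <<'E'
import numpy as np,cv2
from scipy.spatial.transform import Rotation as R
def ray(c,px,z):
    px=np.atleast_2d(np.asarray(px,float));d=np.c_[px,np.ones(len(px))]@np.linalg.inv(c["intrinsics"]).T
    d=R.from_quat(c["attitude"]).apply(d);e=np.array(c["eye"]);return (e+d*((z-e[2])/d[:,2])[:,None])
def blobs(m,roi,amin=20):
    k=np.zeros_like(m);x0,y0,x1,y1=roi;k[y0:y1,x0:x1]=m[y0:y1,x0:x1]
    cs,_=cv2.findContours(k,cv2.RETR_EXTERNAL,cv2.CHAIN_APPROX_NONE)
    return sorted([c for c in cs if cv2.contourArea(c)>amin],key=cv2.contourArea)[::-1]
def rect(c,cnt,z):
    p=(ray(c,cnt.reshape(-1,2),z)[:,:2]*1000).astype(np.float32)
    (cx,cy),(w,h),a=cv2.minAreaRect(p); 
    if w>h:w,h,a=h,w,a+90   # a = direction of short side (x)
    a=(a+90)%180-90
    return np.round([cx,cy,w,h,a],1)
def hsv(c): return cv2.cvtColor(c["image"],cv2.COLOR_RGB2HSV)
E
python3 - <<'E'
import pickle;from h import *
d=pickle.load(open("c0.pkl","rb"))
R0={"top":dict(mat=(255,180,347,240),pad=(348,185,425,235),st=(120,180,220,270)),"scene":dict(mat=(260,165,360,225),pad=(335,140,420,185),st=(125,215,250,330))}
for n,c in d.items():
    H=hsv(c);h,s,v=[H[...,i].astype(int) for i in range(3)]
    u=lambda m:(m*255).astype(np.uint8)
    print(n,"pad",[rect(c,b,.006) for b in blobs(u(v<45),R0[n]["pad"],200)][:2])
    print("block",[rect(c,b,.028) for b in blobs(cv2.morphologyEx(u((s<60)&(v<150)&(v>50)),cv2.MORPH_OPEN,np.ones((3,3))),R0[n]["st"],100)][:3])
    for nm,m,z in(("green",(h>45)&(h<80)&(s>120),0.09),("red",((h<5)|(h>174))&(s>170),.06)):
        for b in blobs(u(m),R0[n]["st"],8):
            x,y,w,hh=cv2.boundingRect(b);ce=b.reshape(-1,2).mean(0);print(nm,(x,y,w,hh),ray(c,[ce,(x+w/2-.5,y+hh/2-.5)],z).round(4)[:,:2].tolist(),cv2.contourArea(b))
    if n=="top":
      for p in((263,190),(340,188),(303,225),(250,200),(303,180),(350,215),(197,205),(165,240)):print(p,H[p[1],p[0]])
c=d["top"]["image"][:,:,::-1]
a=cv2.resize(c[175:280,115:255],None,fx=5,fy=5,interpolation=2)
cv2.imwrite("pics/crop1.png",a)
a=cv2.resize(c[175:245,245:425],None,fx=4.4,fy=4.4,interpolation=2)
cv2.imwrite("pics/crop2.png",a)
E
```

```text
top pad [array([ 567.4, -344.8,   70.4,  141.8,   -1. ])]
block [array([536. , 136. ,  47.7, 116.1,  -7.7]), array([484.8, 164.3,  21.7,  38. ,  68.7])]
green (137, 238, 15, 14) [[0.4886, 0.1745], [0.4886, 0.1738]] 141.0
green (165, 193, 9, 9) [[0.5861, 0.1261], [0.5864, 0.1266]] 48.5
red (169, 245, 14, 12) [[0.4773, 0.118], [0.4781, 0.1173]] 105.0
(263, 190) [ 15 128 157]
(340, 188) [ 15  72 160]
(303, 225) [ 16 122 163]
(250, 200) [ 15 130 163]
(303, 180) [ 16 137 151]
(350, 215) [ 16 134 154]
(197, 205) [ 40  28 219]
(165, 240) [ 18 113 173]
scene pad [array([ 565.9, -345.2,   78.1,  147.5,   -1.1])]
block [array([520.8, 129.7,  95.3, 161.6,  62.8]), array([543.5, 188.8,  25.5,  60.1,  58.1])]
green (162, 263, 21, 21) [[0.4822, 0.1774], [0.4828, 0.1774]] 314.5
green (165, 221, 13, 13) [[0.5701, 0.1364], [0.5701, 0.1364]] 116.0
red (201, 266, 18, 29) [[0.46, 0.1311], [0.4611, 0.1304]] 334.5
```

View pics/crop1.png

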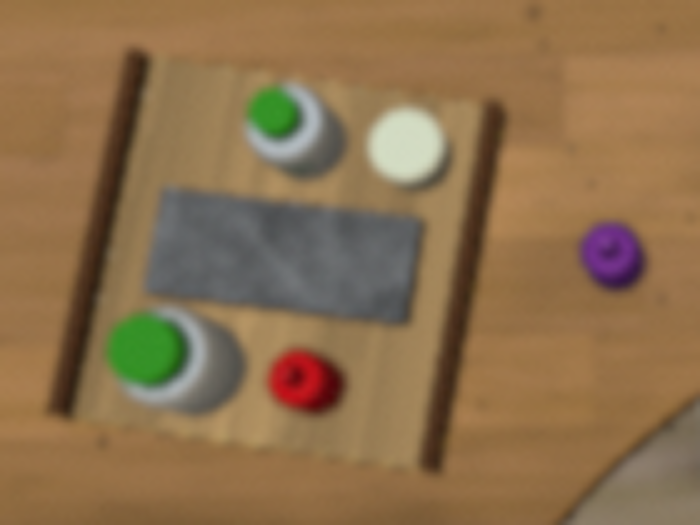

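View pics/crop2.png

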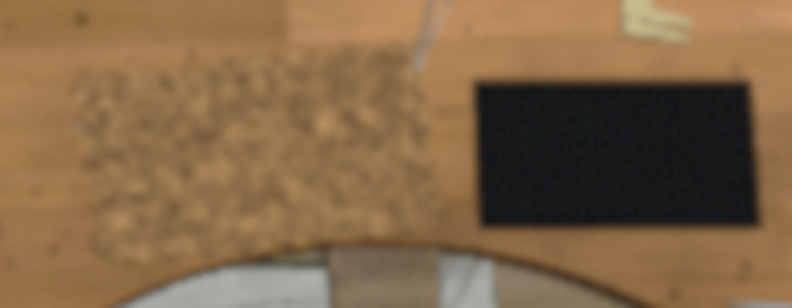

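Crop1 confirms the large, medium and red glue bottles on the stand, with the purple look-alike off it at (237,226). Crop2 shows the mat corners at about (262,191), (338,186), (345,228) and (268,234), and the pad beside it.

```bash
cat >> h.py <<'E'
def go(x,y,z,yaw=None,p=None,q=None):
    """tool shift (mm) and twist (deg) to world TCP x,y,z (mm), tool-y heading yaw (deg, mod 180)"""
    from workcell import bot
    o=bot.get_obs();r=R.from_quat(o["tool_rot"]);s=r.inv().apply(np.array([x,y,z])-o["eef_pos"]*1000)
    ty=r.apply([0,1,0]);h=np.degrees(np.arctan2(ty[1],ty[0]));t=0 if yaw is None else -((yaw-h+90)%180-90)
    print("d",s.round(1),"twist",round(t,1),"| at",(o["eef_pos"]*1000).round(1),"head",round(h,1),"q",o["joint_pos"].round(2),"w",round(o["grip_width"]*1000,1),"gf",round(o["grasp_force"],1),"f",o["ft_force"].round(1),"t",round(o["clock"],2))
E
python3 - <<'E'
import pickle;from h import *
d=pickle.load(open("c0.pkl","rb"));c=d["top"]
print(ray(c,[(262,190.9),(338.2,185.9),(345,228.4),(267.7,234)],.004).round(3)[:,:2].tolist())
m=cv2.inRange(c["image"],(0,0,0),(255,255,255))
for nm,p in dict(padc=[(353.6,194.3),(415.3,194.3),(417.3,225.9),(354.5,225.9)]).items():print(nm,ray(c,p,.006).round(3)[:,:2].tolist())
# cheeks ends (crop1 /5 + (115,175)), top z .022
cr=lambda u,v:(115+u/5,175+v/5)
print("cheeks",ray(c,[cr(133,52),cr(60,412),cr(497,103),cr(432,468)],.022).round(3)[:,:2].tolist())
s=d["scene"];T=R.from_quat(s["attitude"]).inv().apply(np.array([.128,.483,.231])-s["eye"]);print("tcp px",(s["intrinsics"]@T/T[2]))
go(488,173,120,-8)
E
```

```text
[[0.618, -0.064], [0.627, -0.241], [0.526, -0.252], [0.517, -0.076]]
padc [[0.605, -0.276], [0.603, -0.419], [0.529, -0.418], [0.532, -0.274]]
cheeks [[0.63, 0.207], [0.469, 0.231], [0.604, 0.043], [0.441, 0.069]]
tcp px [-103.320196    807.34059581    1.        ]
d [-427.5 -207.1  110.9] twist 83.2 | at [127.8 482.8 230.5] head 75.2 q [1.31 0.24 0.   1.34 0.   1.57] w 85.6 gf 0.0 f [ 0.  -0.3  0.6] t 0.1
```

The large bottle goes first. I approach by a route inside, clear of the black stick at the left edge.

```bash
python3 -c "
from h import *
go(200,250,231,30);go(488,172.5,150,-8.5)"
```

```text
d [-1.294e+02 -2.066e+02 -1.000e-01] twist 45.2 | at [127.8 482.8 230.5] head 75.2 q [1.31 0.24 0.   1.34 0.   1.57] w 85.6 gf 0.0 f [ 0.  -0.3  0.6] t 0.1
d [-427.6 -207.7   80.9] twist 83.7 | at [127.8 482.8 230.5] head 75.2 q [1.31 0.24 0.   1.34 0.   1.57] w 85.6 gf 0.0 f [ 0.  -0.3  0.6] t 0.1
```

>>> {"fn": "carry_out", "kwargs": {
  "plan": [
    {"dx": -22,"dy": -36,"dz": 0,"twist": 7,"fingers": -1},
    {"dx": -44,"dy": -70,"dz": 0,"twist": 14,"fingers": -1},
    {"dx": -66,"dy": -105,"dz": 0,"twist": 21,"fingers": -1},
    {"dx": -88,"dy": -140,"dz": 0,"twist": 28,"fingers": -1},
    {"dx": -110,"dy": -175,"dz": 0,"twist": 35,"fingers": -1}
  ]
}}

```text
clock: 0.52
eef_pos: [0.1893, 0.284, 0.2307]
tool_rot: [0.423, 0.906, -0.001, 0.0]
ft_force: [0.9, -0.2, 0.9]
grip_width: 0.0851
grasp_force: 0.0
```

```bash
python3 -c "
from h import *
go(488,172.5,150,-8.5)"
```

```text
d [-277.1  157.7   80.7] twist 48.4 | at [189.3 284.  230.7] head 39.9 q [ 0.98 -0.08 -0.35  1.3  -0.    1.86] w 85.1 gf 0.0 f [ 0.9 -0.2  0.9] t 0.52
```

>>> {"fn": "carry_out", "kwargs": {
  "plan": [
    {"dx": -34,"dy": 19,"dz": 10,"twist": 7,"fingers": -1},
    {"dx": -68,"dy": 38,"dz": 20,"twist": 14,"fingers": -1},
    {"dx": -102,"dy": 57,"dz": 30,"twist": 21,"fingers": -1},
    {"dx": -136,"dy": 76,"dz": 40,"twist": 28,"fingers": -1},
    {"dx": -170,"dy": 95,"dz": 50,"twist": 35,"fingers": -1}
  ]
}}

```text
clock: 0.93
eef_pos: [0.3732, 0.2161, 0.1808]
tool_rot: [0.677, 0.736, 0.0, -0.0]
ft_force: [0.1, 0.7, 0.6]
grip_width: 0.085
grasp_force: 0.0
```

```bash
python3 -c "
from h import *
go(488,172.5,120,-8.5)"
```

```text
d [-53.  110.8  60.8] twist 13.3 | at [373.2 216.1 180.8] head 4.8 q [ 0.52  0.14 -0.26  1.17  0.    2.01] w 85.0 gf 0.0 f [0.1 0.7 0.6] t 0.93
```

>>> {"fn": "carry_out", "kwargs": {
  "plan": [
    {"dx": -13,"dy": 28,"dz": 8,"twist": 5,"fingers": -1},
    {"dx": -27,"dy": 56,"dz": 16,"twist": 10,"fingers": -1},
    {"dx": -40,"dy": 84,"dz": 30,"twist": 13.3,"fingers": -1},
    {"dx": -53,"dy": 111,"dz": 45,"twist": 13.3,"fingers": -1},
    {"dx": -53,"dy": 111,"dz": 50,"twist": 13.3,"fingers": -1}
  ]
}}

```text
clock: 1.35
eef_pos: [0.4906, 0.1724, 0.1285]
tool_rot: [0.757, 0.654, -0.001, 0.001]
ft_force: [-0.1, 0.3, 0.2]
grip_width: 0.0854
grasp_force: 0.0
```

```bash
python3 - <<'E'
from h import *
from workcell import camera
go(488,172.5,34,-8.5)
a=[]
for n,r in(("scene",(110,180,300,340)),("top",(115,160,255,280))):
    c=camera(n)["image"][:,:,::-1];x0,y0,x1,y1=r;a.append(cv2.resize(c[y0:y1,x0:x1],(395,360)))
cv2.imwrite("pics/a1.png",np.hstack(a))
E
```

```text
d [-0.1 -2.6 94.5] twist 0.1 | at [490.6 172.4 128.5] head -8.4 q [ 0.34  0.35 -0.12  1.1  -0.    2.06] w 85.4 gf 0.0 f [-0.1  0.3  0.2] t 1.35
```

View pics/a1.png

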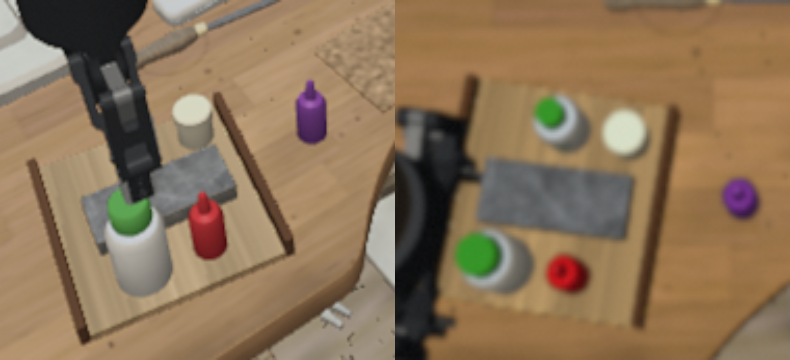

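The view shows the open fingers straddling the large bottle with both tips clear of the glue bottle and block. Descending.

>>> {"fn": "carry_out", "kwargs": {
  "plan": [
    {"dx": 0,"dy": -2,"dz": 25,"twist": 0,"fingers": -1},
    {"dx": 0,"dy": -2,"dz": 50,"twist": 0,"fingers": -1},
    {"dx": 0,"dy": -2,"dz": 75,"twist": 0,"fingers": -1},
    {"dx": 0,"dy": -2,"dz": 94,"twist": 0,"fingers": -1},
    {"dx": 0,"dy": -2,"dz": 94,"twist": 0,"fingers": -1}
  ]
}}

```text
clock: 1.87
eef_pos: [0.4808, 0.1745, 0.0343]
tool_rot: [0.755, 0.656, -0.004, -0.002]
ft_force: [-1.1, -0.7, -0.3]
grip_width: 0.0851
grasp_force: 0.0
```

>>> {"fn": "carry_out", "kwargs": {
  "plan": [
    {"dx": 0,"dy": 0,"dz": 0,"twist": 0,"fingers": 0.0},
    {"dx": 0,"dy": 0,"dz": 0,"twist": 0,"fingers": 0.2},
    {"dx": 0,"dy": 0,"dz": 0,"twist": 0,"fingers": 0.4},
    {"dx": 0,"dy": 0,"dz": 0,"twist": 0,"fingers": 0.7},
    {"dx": 0,"dy": 0,"dz": 0,"twist": 0,"fingers": 0.7}
  ]
}}

```text
clock: 2.28
eef_pos: [0.4871, 0.1757, 0.0397]
tool_rot: [0.755, 0.655, 0.002, 0.001]
ft_force: [0.3, -0.1, 6.5]
grip_width: 0.0408
grasp_force: 61.3
```

```bash
python3 -c "
from h import *
go(488,172.5,34,-8.5)"
```

```text
d [-3.1  1.4  5.7] twist 0.4 | at [487.1 175.7  39.7] head -8.1 q [ 0.35  0.44 -0.25  0.88  0.    2.06] w 40.8 gf 61.3 f [ 0.3 -0.1  6.5] t 2.28
```

>>> {"fn": "carry_out", "kwargs": {
  "plan": [
    {"dx": 0,"dy": 0,"dz": 0,"twist": 0,"fingers": 0.7},
    {"dx": 0,"dy": 0,"dz": -10,"twist": 0,"fingers": 0.7},
    {"dx": 0,"dy": 0,"dz": -30,"twist": 0,"fingers": 0.7},
    {"dx": 0,"dy": 0,"dz": -60,"twist": 0,"fingers": 0.7},
    {"dx": 0,"dy": 0,"dz": -85,"twist": 0,"fingers": 0.7}
  ]
}}

```text
clock: 2.7
eef_pos: [0.4846, 0.1747, 0.1241]
tool_rot: [0.755, 0.655, -0.0, -0.0]
ft_force: [0.5, -0.2, -2.0]
grip_width: 0.0409
grasp_force: 60.9
```

```bash
python3 -c "
from h import *
go(575,-223,120,3)"
```

```text
d [-380.9  145.8    4.1] twist -11.1 | at [484.6 174.7 124.1] head -8.1 q [ 0.35  0.34 -0.14  1.08  0.    2.06] w 40.9 gf 60.9 f [ 0.5 -0.2 -2. ] t 2.7
```

>>> {"fn": "carry_out", "kwargs": {
  "plan": [
    {"dx": -25,"dy": 10,"dz": 0,"twist": -2,"fingers": 0.7},
    {"dx": -60,"dy": 23,"dz": 0,"twist": -5,"fingers": 0.7},
    {"dx": -98,"dy": 38,"dz": 0,"twist": -8,"fingers": 0.7},
    {"dx": -136,"dy": 52,"dz": 0,"twist": -11,"fingers": 0.7},
    {"dx": -174,"dy": 66,"dz": 0,"twist": -11,"fingers": 0.7}
  ]
}}

```text
clock: 3.12
eef_pos: [0.5258, -0.0082, 0.1234]
tool_rot: [0.688, 0.725, 0.0, 0.0]
ft_force: [0.8, -0.1, -1.6]
grip_width: 0.0406
grasp_force: 60.9
```

```bash
python3 -c "
from h import *
go(575,-223,120,3)"
```

```text
d [-217.1   37.8    3.4] twist 0.0 | at [525.8  -8.2 123.4] head 3.0 q [-0.02  0.36 -0.12  1.09  0.    1.5 ] w 40.6 gf 60.9 f [ 0.8 -0.1 -1.6] t 3.12
```

>>> {"fn": "carry_out", "kwargs": {
  "plan": [
    {"dx": -41,"dy": 8,"dz": 0,"twist": 0,"fingers": 0.7},
    {"dx": -82,"dy": 16,"dz": 0,"twist": 0,"fingers": 0.7},
    {"dx": -122,"dy": 24,"dz": 0,"twist": 0,"fingers": 0.7},
    {"dx": -160,"dy": 31,"dz": 0,"twist": 0,"fingers": 0.7},
    {"dx": -190,"dy": 35,"dz": 0,"twist": 0,"fingers": 0.7}
  ]
}}

```text
clock: 3.53
eef_pos: [0.5706, -0.1979, 0.1231]
tool_rot: [0.69, 0.724, -0.0, 0.001]
ft_force: [1.4, 0.9, -1.0]
grip_width: 0.041
grasp_force: 60.9
```

>>> {"fn": "carry_out", "kwargs": {
  "plan": [
    {"dx": -14,"dy": 2,"dz": 5,"twist": 0,"fingers": 0.7},
    {"dx": -25,"dy": 2,"dz": 25,"twist": 0,"fingers": 0.7},
    {"dx": -25,"dy": 2,"dz": 50,"twist": 0,"fingers": 0.7},
    {"dx": -25,"dy": 2,"dz": 65,"twist": 0,"fingers": 0.7},
    {"dx": -25,"dy": 2,"dz": 65,"twist": 0,"fingers": 0.7}
  ]
}}

```text
clock: 3.95
eef_pos: [0.57, -0.218, 0.0533]
tool_rot: [0.689, 0.725, -0.002, -0.004]
ft_force: [-1.1, 0.6, -1.8]
grip_width: 0.0408
grasp_force: 60.9
```

```bash
python3 -c "
from h import *
go(575,-223,34.5,3)"
```

```text
d [-5.3  4.9 18.7] twist -0.1 | at [ 570.  -218.    53.3] head 2.9 q [-0.37  0.59  0.05  1.04  0.    1.16] w 40.8 gf 60.9 f [-1.1  0.6 -1.8] t 3.95
```

>>> {"fn": "carry_out", "kwargs": {
  "plan": [
    {"dx": -2,"dy": 0,"dz": 6,"twist": 0,"fingers": 0.7},
    {"dx": -2,"dy": 0,"dz": 12,"twist": 0,"fingers": 0.7},
    {"dx": -2,"dy": 0,"dz": 16,"twist": 0,"fingers": 0.7},
    {"dx": -2,"dy": 0,"dz": 16,"twist": 0,"fingers": 0.7},
    {"dx": -2,"dy": 0,"dz": 16,"twist": 0,"fingers": 0.7}
  ]
}}

```text
clock: 4.37
eef_pos: [0.574, -0.2214, 0.0418]
tool_rot: [0.689, 0.725, 0.0, 0.0]
ft_force: [0.2, 0.7, -1.4]
grip_width: 0.0412
grasp_force: 61.0
```

```bash
python3 -c "
from h import *
go(575,-223,33.7,3)"
```

```text
d [-1.7  1.   8.1] twist -0.1 | at [ 574.  -221.4   41.8] head 2.9 q [-0.37  0.6   0.04  1.01  0.    1.15] w 41.2 gf 61.0 f [ 0.2  0.7 -1.4] t 4.37
```

>>> {"fn": "carry_out", "kwargs": {
  "plan": [
    {"dx": 0,"dy": 0,"dz": 3,"twist": 0,"fingers": 0.7},
    {"dx": 0,"dy": 0,"dz": 5,"twist": 0,"fingers": 0.7},
    {"dx": 0,"dy": 0,"dz": 7,"twist": 0,"fingers": 0.7},
    {"dx": 0,"dy": 0,"dz": 7,"twist": 0,"fingers": 0.7},
    {"dx": 0,"dy": 0,"dz": 7,"twist": 0,"fingers": 0.7}
  ]
}}

```text
clock: 4.78
eef_pos: [0.5735, -0.2215, 0.0341]
tool_rot: [0.689, 0.725, -0.0, -0.0]
ft_force: [0.5, 0.1, -1.0]
grip_width: 0.0407
grasp_force: 61.0
```

>>> {"fn": "carry_out", "kwargs": {
  "plan": [
    {"dx": 0,"dy": 0,"dz": 1,"twist": 0,"fingers": 0.7},
    {"dx": 0,"dy": 0,"dz": 1.5,"twist": 0,"fingers": 0.7},
    {"dx": 0,"dy": 0,"dz": 1.5,"twist": 0,"fingers": 0.7},
    {"dx": 0,"dy": 0,"dz": 1.5,"twist": 0,"fingers": 0.7},
    {"dx": 0,"dy": 0,"dz": 1.5,"twist": 0,"fingers": 0.7}
  ]
}}

```text
clock: 5.2
eef_pos: [0.5738, -0.2217, 0.0338]
tool_rot: [0.689, 0.725, 0.0, 0.0]
ft_force: [-2.9, 0.0, 5.1]
grip_width: 0.0408
grasp_force: 61.5
```

>>> {"fn": "carry_out", "kwargs": {
  "plan": [
    {"dx": 0,"dy": 0,"dz": 0,"twist": 0,"fingers": 0.3},
    {"dx": 0,"dy": 0,"dz": 0,"twist": 0,"fingers": 0.0},
    {"dx": 0,"dy": 0,"dz": 0,"twist": 0,"fingers": -0.5},
    {"dx": 0,"dy": 0,"dz": 0,"twist": 0,"fingers": -1},
    {"dx": 0,"dy": 0,"dz": 0,"twist": 0,"fingers": -1}
  ]
}}

```text
clock: 5.62
eef_pos: [0.5738, -0.2216, 0.0326]
tool_rot: [0.689, 0.725, 0.0, 0.0]
ft_force: [0.1, 0.1, -0.1]
grip_width: 0.0771
grasp_force: 0.0
```

>>> {"fn": "carry_out", "kwargs": {
  "plan": [
    {"dx": 0,"dy": 0,"dz": -15,"twist": 0,"fingers": -1},
    {"dx": 0,"dy": 0,"dz": -40,"twist": 0,"fingers": -1},
    {"dx": 0,"dy": 0,"dz": -75,"twist": 0,"fingers": -1},
    {"dx": 0,"dy": 0,"dz": -100,"twist": 0,"fingers": -1},
    {"dx": 0,"dy": 0,"dz": -100,"twist": 0,"fingers": -1}
  ]
}}

```text
clock: 6.03
eef_pos: [0.5775, -0.223, 0.1395]
tool_rot: [0.689, 0.725, 0.002, 0.005]
ft_force: [0.2, -0.5, 1.4]
grip_width: 0.0852
grasp_force: 0.0
```

```bash
python3 -c "
from h import *
go(479,119,100,81.3)"
```

```text
d [346.7 -81.6  36.9] twist -78.4 | at [ 577.5 -223.   139.5] head 2.9 q [-0.37  0.52  0.17  1.21 -0.    1.15] w 85.2 gf 0.0 f [ 0.2 -0.5  1.4] t 6.03
```

>>> {"fn": "carry_out", "kwargs": {
  "plan": [
    {"dx": 30,"dy": -7,"dz": 0,"twist": -7,"fingers": -1},
    {"dx": 65,"dy": -15,"dz": 0,"twist": -14,"fingers": -1},
    {"dx": 100,"dy": -24,"dz": 0,"twist": -21,"fingers": -1},
    {"dx": 135,"dy": -32,"dz": 5,"twist": -28,"fingers": -1},
    {"dx": 170,"dy": -40,"dz": 10,"twist": -35,"fingers": -0.6}
  ]
}}

```text
clock: 6.45
eef_pos: [0.5247, -0.0525, 0.1226]
tool_rot: [0.437, 0.899, 0.0, 0.0]
ft_force: [0.6, 0.4, -0.9]
grip_width: 0.0756
grasp_force: 0.0
```

```bash
python3 -c "
from h import *
go(479,119,115,81.3)"
```

```text
d [163.1  70.    7.6] twist -43.1 | at [524.7 -52.5 122.6] head 38.2 q [-0.1   0.37 -0.12  1.09  0.    0.8 ] w 75.6 gf 0.0 f [ 0.6  0.4 -0.9] t 6.45
```

>>> {"fn": "carry_out", "kwargs": {
  "plan": [
    {"dx": 36,"dy": 16,"dz": 0,"twist": -7,"fingers": -0.5},
    {"dx": 72,"dy": 31,"dz": 0,"twist": -14,"fingers": -0.5},
    {"dx": 108,"dy": 46,"dz": 2,"twist": -21,"fingers": -0.5},
    {"dx": 140,"dy": 60,"dz": 5,"twist": -28,"fingers": -0.5},
    {"dx": 163,"dy": 70,"dz": 7,"twist": -35,"fingers": -0.5}
  ]
}}

```text
clock: 6.87
eef_pos: [0.4791, 0.1205, 0.1154]
tool_rot: [0.145, 0.989, 0.0, -0.0]
ft_force: [0.8, 0.6, 0.7]
grip_width: 0.0637
grasp_force: 0.0
```

>>> {"fn": "carry_out", "kwargs": {
  "plan": [
    {"dx": 0,"dy": 0,"dz": 0,"twist": -7,"fingers": -0.5},
    {"dx": 0,"dy": 0,"dz": 0,"twist": -8,"fingers": -0.5},
    {"dx": 0,"dy": 0,"dz": 0,"twist": -8,"fingers": -0.5},
    {"dx": 0,"dy": 0,"dz": 0,"twist": -8,"fingers": -0.5},
    {"dx": 0,"dy": 0,"dz": 0,"twist": -8,"fingers": -0.5}
  ]
}}

```text
clock: 7.28
eef_pos: [0.4807, 0.1171, 0.1158]
tool_rot: [0.081, 0.997, -0.0, 0.0]
ft_force: [0.4, -0.1, 0.7]
grip_width: 0.0645
grasp_force: 0.0
```

```bash
python3 - <<'E'
from h import *
from workcell import camera
go(479,119,18,81.3)
a=[]
for n,r in(("scene",(110,180,300,340)),("top",(115,160,255,280))):
    c=camera(n)["image"][:,:,::-1];x0,y0,x1,y1=r;a.append(cv2.resize(c[y0:y1,x0:x1],(395,360)))
cv2.imwrite("pics/a2.png",np.hstack(a))
E
```

```text
d [ 2.   1.6 97.8] twist -0.6 | at [480.7 117.1 115.8] head 80.7 q [ 0.24  0.31 -0.21  1.05 -0.    0.4 ] w 64.5 gf 0.0 f [ 0.4 -0.1  0.7] t 7.28
```

View pics/a2.png

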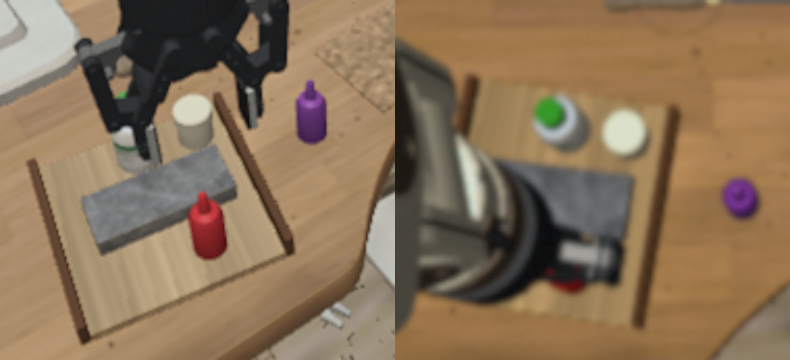

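The view shows the fingers straddling the red bottle, clear of the block and the now-empty large-bottle seat.

>>> {"fn": "carry_out", "kwargs": {
  "plan": [
    {"dx": 2,"dy": 1.5,"dz": 25,"twist": 0,"fingers": -0.5},
    {"dx": 2,"dy": 1.5,"dz": 55,"twist": 0,"fingers": -0.5},
    {"dx": 2,"dy": 1.5,"dz": 80,"twist": 0,"fingers": -0.5},
    {"dx": 2,"dy": 1.5,"dz": 92,"twist": 0,"fingers": -0.5},
    {"dx": 2,"dy": 1.5,"dz": 95,"twist": 0,"fingers": -0.5}
  ]
}}

```text
clock: 7.8
eef_pos: [0.4765, 0.1185, 0.0182]
tool_rot: [0.081, 0.997, -0.001, -0.003]
ft_force: [-0.8, -0.6, 0.2]
grip_width: 0.0639
grasp_force: 0.0
```

>>> {"fn": "carry_out", "kwargs": {
  "plan": [
    {"dx": 0,"dy": 0,"dz": 0,"twist": 0,"fingers": -0.3},
    {"dx": 0,"dy": 0,"dz": 0,"twist": 0,"fingers": 0.1},
    {"dx": 0,"dy": 0,"dz": 0,"twist": 0,"fingers": 0.4},
    {"dx": 0,"dy": 0,"dz": 0,"twist": 0,"fingers": 0.8},
    {"dx": 0,"dy": 0,"dz": 0,"twist": 0,"fingers": 0.8}
  ]
}}

```text
clock: 8.22
eef_pos: [0.4803, 0.12, 0.0224]
tool_rot: [0.08, 0.997, 0.001, 0.002]
ft_force: [-0.2, -0.2, 4.8]
grip_width: 0.0255
grasp_force: 59.3
```

>>> {"fn": "carry_out", "kwargs": {
  "plan": [
    {"dx": 0,"dy": 0,"dz": 0,"twist": 0,"fingers": 0.8},
    {"dx": 0,"dy": 0,"dz": 0,"twist": 0,"fingers": 0.8},
    {"dx": 0,"dy": 0,"dz": 0,"twist": 0,"fingers": 0.8},
    {"dx": 0,"dy": 0,"dz": 0,"twist": 0,"fingers": 0.8},
    {"dx": 0,"dy": 0,"dz": 0,"twist": 0,"fingers": 0.8}
  ]
}}

```text
clock: 8.63
eef_pos: [0.4803, 0.12, 0.0224]
tool_rot: [0.08, 0.997, 0.0, 0.002]
ft_force: [-0.5, 0.2, 5.8]
grip_width: 0.0257
grasp_force: 59.5
```

>>> {"fn": "carry_out", "kwargs": {
  "plan": [
    {"dx": 0,"dy": 0,"dz": -10,"twist": 0,"fingers": 0.8},
    {"dx": 0,"dy": 0,"dz": -35,"twist": 0,"fingers": 0.8},
    {"dx": 0,"dy": 0,"dz": -65,"twist": 0,"fingers": 0.8},
    {"dx": 0,"dy": 0,"dz": -90,"twist": 0,"fingers": 0.8},
    {"dx": 0,"dy": 0,"dz": -95,"twist": 0,"fingers": 0.8}
  ]
}}

```text
clock: 9.05
eef_pos: [0.4813, 0.1204, 0.1208]
tool_rot: [0.08, 0.997, 0.001, 0.004]
ft_force: [0.7, -1.0, -0.2]
grip_width: 0.0251
grasp_force: 59.0
```

```bash
python3 -c "
from h import *
go(569,-96,60,82)"
```

```text
d [-120.4 -199.9   61. ] twist -1.1 | at [481.3 120.4 120.8] head 80.9 q [ 0.25  0.31 -0.21  1.05 -0.    0.4 ] w 25.1 gf 59.0 f [ 0.7 -1.  -0.2] t 9.05
```

>>> {"fn": "carry_out", "kwargs": {
  "plan": [
    {"dx": -15,"dy": -25,"dz": 0,"twist": 0,"fingers": 0.8},
    {"dx": -35,"dy": -58,"dz": 0,"twist": 0,"fingers": 0.8},
    {"dx": -55,"dy": -91,"dz": 0,"twist": 0,"fingers": 0.8},
    {"dx": -75,"dy": -124,"dz": 0,"twist": 0,"fingers": 0.8},
    {"dx": -95,"dy": -157,"dz": 0,"twist": 0,"fingers": 0.8}
  ]
}}

```text
clock: 9.47
eef_pos: [0.5474, -0.0518, 0.1157]
tool_rot: [0.079, 0.997, 0.0, -0.0]
ft_force: [0.7, 0.7, 0.1]
grip_width: 0.0253
grasp_force: 59.1
```

>>> {"fn": "carry_out", "kwargs": {
  "plan": [
    {"dx": -15,"dy": -25,"dz": 0,"twist": 0,"fingers": 0.8},
    {"dx": -25,"dy": -43,"dz": 12,"twist": 0,"fingers": 0.8},
    {"dx": -25,"dy": -43,"dz": 40,"twist": 0,"fingers": 0.8},
    {"dx": -25,"dy": -43,"dz": 65,"twist": 0,"fingers": 0.8},
    {"dx": -25,"dy": -43,"dz": 65,"twist": 0,"fingers": 0.8}
  ]
}}

```text
clock: 9.88
eef_pos: [0.5606, -0.0967, 0.0453]
tool_rot: [0.08, 0.997, 0.001, -0.006]
ft_force: [-1.0, -0.5, -2.3]
grip_width: 0.0254
grasp_force: 59.1
```

>>> {"fn": "carry_out", "kwargs": {
  "plan": [
    {"dx": 0,"dy": 0,"dz": 5,"twist": 0,"fingers": 0.8},
    {"dx": 0,"dy": 0,"dz": 10,"twist": 0,"fingers": 0.8},
    {"dx": 0,"dy": 0,"dz": 15,"twist": 0,"fingers": 0.8},
    {"dx": 0,"dy": 0,"dz": 15,"twist": 0,"fingers": 0.8},
    {"dx": 0,"dy": 0,"dz": 15,"twist": 0,"fingers": 0.8}
  ]
}}

```text
clock: 10.3
eef_pos: [0.5658, -0.0966, 0.0365]
tool_rot: [0.079, 0.997, -0.0, 0.001]
ft_force: [-0.5, 0.9, -0.6]
grip_width: 0.0254
grasp_force: 59.1
```

```bash
python3 -c "
from h import *
go(569,-96,16.4,82)"
```

```text
d [-3.   1.1 20.1] twist -1.1 | at [565.8 -96.6  36.5] head 80.9 q [-0.17  0.54 -0.09  0.94  0.   -0.01] w 25.4 gf 59.1 f [-0.5  0.9 -0.6] t 10.3
```

>>> {"fn": "carry_out", "kwargs": {
  "plan": [
    {"dx": 0,"dy": 0,"dz": 6,"twist": 0,"fingers": 0.8},
    {"dx": 0,"dy": 0,"dz": 12,"twist": 0,"fingers": 0.8},
    {"dx": 0,"dy": 0,"dz": 18,"twist": 0,"fingers": 0.8},
    {"dx": 0,"dy": 0,"dz": 20,"twist": 0,"fingers": 0.8},
    {"dx": 0,"dy": 0,"dz": 20,"twist": 0,"fingers": 0.8}
  ]
}}

```text
clock: 10.72
eef_pos: [0.5654, -0.0967, 0.0164]
tool_rot: [0.08, 0.997, 0.0, 0.0]
ft_force: [-2.2, -0.1, 7.2]
grip_width: 0.0253
grasp_force: 59.8
```

>>> {"fn": "carry_out", "kwargs": {
  "plan": [
    {"dx": 0,"dy": 0,"dz": 1,"twist": 0,"fingers": 0.8},
    {"dx": 0,"dy": 0,"dz": 1,"twist": 0,"fingers": 0.8},
    {"dx": 0,"dy": 0,"dz": 1,"twist": 0,"fingers": 0.8},
    {"dx": 0,"dy": 0,"dz": 1,"twist": 0,"fingers": 0.8},
    {"dx": 0,"dy": 0,"dz": 1,"twist": 0,"fingers": 0.8}
  ]
}}

```text
clock: 11.13
eef_pos: [0.5655, -0.0968, 0.0164]
tool_rot: [0.08, 0.997, 0.0, 0.0]
ft_force: [-3.5, 0.5, 12.0]
grip_width: 0.0252
grasp_force: 60.6
```

>>> {"fn": "carry_out", "kwargs": {
  "plan": [
    {"dx": 0,"dy": 0,"dz": -1,"twist": 0,"fingers": 0.3},
    {"dx": 0,"dy": 0,"dz": -1,"twist": 0,"fingers": 0.0},
    {"dx": 0,"dy": 0,"dz": -1,"twist": 0,"fingers": -0.4},
    {"dx": 0,"dy": 0,"dz": -1,"twist": 0,"fingers": -0.4},
    {"dx": 0,"dy": 0,"dz": -1,"twist": 0,"fingers": -0.4}
  ]
}}

```text
clock: 11.55
eef_pos: [0.5652, -0.0968, 0.0153]
tool_rot: [0.08, 0.997, 0.0, -0.0]
ft_force: [-0.9, 0.3, -1.0]
grip_width: 0.0596
grasp_force: 0.0
```

>>> {"fn": "carry_out", "kwargs": {
  "plan": [
    {"dx": 0,"dy": 0,"dz": -15,"twist": 0,"fingers": -0.4},
    {"dx": 0,"dy": 0,"dz": -40,"twist": 0,"fingers": -0.4},
    {"dx": 0,"dy": 0,"dz": -75,"twist": 0,"fingers": -0.4},
    {"dx": 0,"dy": 0,"dz": -105,"twist": 0,"fingers": -0.4},
    {"dx": 0,"dy": 0,"dz": -110,"twist": 0,"fingers": -0.4}
  ]
}}

```text
clock: 11.97
eef_pos: [0.5689, -0.0974, 0.1316]
tool_rot: [0.08, 0.997, -0.0, 0.005]
ft_force: [0.4, -0.2, 1.0]
grip_width: 0.0599
grasp_force: 0.0
```

```bash
python3 -c "
from h import *
go(588.5,129.5,115,-8.7)"
```

```text
d [ 16.8 227.2  16.4] twist 89.6 | at [568.9 -97.4 131.6] head 80.9 q [-0.17  0.44  0.03  1.15  0.   -0.01] w 59.9 gf 0.0 f [ 0.4 -0.2  1. ] t 11.97
```

>>> {"fn": "carry_out", "kwargs": {
  "plan": [
    {"dx": 2,"dy": 20,"dz": 0,"twist": 7,"fingers": -0.4},
    {"dx": 4,"dy": 45,"dz": 0,"twist": 14,"fingers": -0.4},
    {"dx": 6,"dy": 72,"dz": 0,"twist": 21,"fingers": -0.4},
    {"dx": 8,"dy": 100,"dz": 0,"twist": 28,"fingers": -0.4},
    {"dx": 10,"dy": 128,"dz": 0,"twist": 35,"fingers": -0.4}
  ]
}}

```text
clock: 12.38
eef_pos: [0.5756, 0.0321, 0.1253]
tool_rot: [0.379, 0.925, -0.0, -0.0]
ft_force: [0.0, 0.2, -0.6]
grip_width: 0.0599
grasp_force: 0.0
```

```bash
python3 -c "
from h import *
go(588.5,129.5,115,-8.7)"
```

```text
d [59.1 78.5 10.2] twist 54.2 | at [575.6  32.1 125.3] head 45.5 q [ 0.06  0.45  0.03  1.15 -0.    0.83] w 59.9 gf 0.0 f [ 0.   0.2 -0.6] t 12.38
```

>>> {"fn": "carry_out", "kwargs": {
  "plan": [
    {"dx": 12,"dy": 16,"dz": 0,"twist": 7,"fingers": -0.5},
    {"dx": 24,"dy": 32,"dz": 0,"twist": 14,"fingers": -0.5},
    {"dx": 36,"dy": 48,"dz": 0,"twist": 21,"fingers": -0.5},
    {"dx": 48,"dy": 64,"dz": 0,"twist": 28,"fingers": -0.5},
    {"dx": 59,"dy": 78,"dz": 4,"twist": 35,"fingers": -0.5}
  ]
}}

```text
clock: 12.8
eef_pos: [0.5883, 0.1296, 0.1219]
tool_rot: [0.639, 0.769, 0.0, 0.0]
ft_force: [0.6, -0.2, -0.7]
grip_width: 0.064
grasp_force: 0.0
```

>>> {"fn": "carry_out", "kwargs": {
  "plan": [
    {"dx": 0,"dy": 0,"dz": 0,"twist": 7,"fingers": -0.5},
    {"dx": 0,"dy": 0,"dz": 0,"twist": 14,"fingers": -0.5},
    {"dx": 0,"dy": 0,"dz": 0,"twist": 19,"fingers": -0.5},
    {"dx": 0,"dy": 0,"dz": 0,"twist": 19,"fingers": -0.5},
    {"dx": 0,"dy": 0,"dz": 0,"twist": 19,"fingers": -0.5}
  ]
}}

```text
clock: 13.22
eef_pos: [0.5876, 0.1282, 0.1212]
tool_rot: [0.755, 0.656, -0.0, -0.0]
ft_force: [-1.0, 0.2, 0.0]
grip_width: 0.0642
grasp_force: 0.0
```

```bash
python3 - <<'E'
from h import *
from workcell import camera
go(588.5,129.5,33,-8.7)
a=[]
for n,r in(("scene",(110,180,300,340)),("top",(115,160,255,280))):
    c=camera(n)["image"][:,:,::-1];x0,y0,x1,y1=r;a.append(cv2.resize(c[y0:y1,x0:x1],(395,360)))
cv2.imwrite("pics/a3.png",np.hstack(a))
E
```

```text
d [ 1.4  0.8 88.2] twist 0.7 | at [587.6 128.2 121.2] head -8.0 q [ 0.21  0.5   0.1   1.17 -0.    1.93] w 64.2 gf 0.0 f [-1.   0.2  0. ] t 13.22
```

View pics/a3.png

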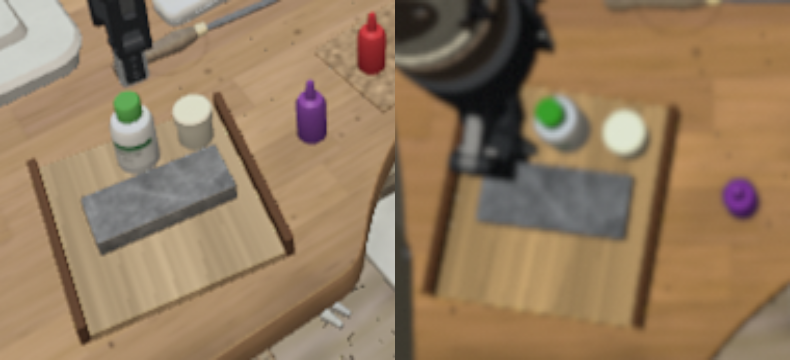

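The fingers line up over the medium bottle along stand x. The pot is clear at the side, and the glue bottle stands on the mat.

>>> {"fn": "carry_out", "kwargs": {
  "plan": [
    {"dx": 1,"dy": 1,"dz": 25,"twist": 0,"fingers": -0.5},
    {"dx": 1,"dy": 1,"dz": 50,"twist": 0,"fingers": -0.5},
    {"dx": 1,"dy": 1,"dz": 72,"twist": 0,"fingers": -0.5},
    {"dx": 1,"dy": 1,"dz": 82,"twist": 0,"fingers": -0.5},
    {"dx": 1,"dy": 1,"dz": 86,"twist": 0,"fingers": -0.5}
  ]
}}

```text
clock: 13.73
eef_pos: [0.5872, 0.1286, 0.0335]
tool_rot: [0.755, 0.655, -0.002, -0.001]
ft_force: [-0.0, 0.5, -0.2]
grip_width: 0.0643
grasp_force: 0.0
```

>>> {"fn": "carry_out", "kwargs": {
  "plan": [
    {"dx": 0,"dy": 0,"dz": 0,"twist": 0,"fingers": -0.3},
    {"dx": 0,"dy": 0,"dz": 0,"twist": 0,"fingers": 0.1},
    {"dx": 0,"dy": 0,"dz": 0,"twist": 0,"fingers": 0.4},
    {"dx": 0,"dy": 0,"dz": 0,"twist": 0,"fingers": 0.7},
    {"dx": 0,"dy": 0,"dz": 0,"twist": 0,"fingers": 0.7}
  ]
}}

```text
clock: 14.15
eef_pos: [0.5906, 0.1294, 0.0378]
tool_rot: [0.755, 0.655, 0.002, 0.001]
ft_force: [0.5, -0.5, 5.3]
grip_width: 0.0333
grasp_force: 60.2
```

>>> {"fn": "carry_out", "kwargs": {
  "plan": [
    {"dx": 0,"dy": 0,"dz": 0,"twist": 0,"fingers": 0.7},
    {"dx": 0,"dy": 0,"dz": 0,"twist": 0,"fingers": 0.7},
    {"dx": 0,"dy": 0,"dz": 0,"twist": 0,"fingers": 0.7},
    {"dx": 0,"dy": 0,"dz": 0,"twist": 0,"fingers": 0.7},
    {"dx": 0,"dy": 0,"dz": 0,"twist": 0,"fingers": 0.7}
  ]
}}

```text
clock: 14.57
eef_pos: [0.5906, 0.1294, 0.0378]
tool_rot: [0.755, 0.655, 0.002, 0.001]
ft_force: [0.4, -0.6, 5.2]
grip_width: 0.0333
grasp_force: 60.3
```

>>> {"fn": "carry_out", "kwargs": {
  "plan": [
    {"dx": 0,"dy": 0,"dz": -10,"twist": 0,"fingers": 0.7},
    {"dx": 0,"dy": 0,"dz": -35,"twist": 0,"fingers": 0.7},
    {"dx": 0,"dy": 0,"dz": -65,"twist": 0,"fingers": 0.7},
    {"dx": 0,"dy": 0,"dz": -85,"twist": 0,"fingers": 0.7},
    {"dx": 0,"dy": 0,"dz": -85,"twist": 0,"fingers": 0.7}
  ]
}}

```text
clock: 14.98
eef_pos: [0.5919, 0.1298, 0.1265]
tool_rot: [0.755, 0.655, 0.004, 0.002]
ft_force: [0.4, 1.4, -0.2]
grip_width: 0.0333
grasp_force: 59.9
```

```bash
python3 -c "
from h import *
go(572,-158,120,3)"
```

```text
d [-287.7   20.9    5.8] twist -11.1 | at [591.9 129.8 126.5] head -8.1 q [0.22 0.5  0.11 1.17 0.   1.93] w 33.3 gf 59.9 f [ 0.4  1.4 -0.2] t 14.98
```

>>> {"fn": "carry_out", "kwargs": {
  "plan": [
    {"dx": -25,"dy": 2,"dz": 0,"twist": -3,"fingers": 0.7},
    {"dx": -60,"dy": 5,"dz": 0,"twist": -6,"fingers": 0.7},
    {"dx": -98,"dy": 8,"dz": 0,"twist": -9,"fingers": 0.7},
    {"dx": -136,"dy": 11,"dz": 0,"twist": -11,"fingers": 0.7},
    {"dx": -174,"dy": 14,"dz": 0,"twist": -11,"fingers": 0.7}
  ]
}}

```text
clock: 15.4
eef_pos: [0.5769, -0.0464, 0.1199]
tool_rot: [0.688, 0.725, -0.001, -0.001]
ft_force: [0.5, -0.2, -1.2]
grip_width: 0.033
grasp_force: 59.9
```

```bash
python3 -c "
from h import *
go(572,-158,120,3)"
```

```text
d [-1.112e+02 -1.080e+01 -1.000e-01] twist 0.0 | at [576.9 -46.4 119.9] head 3.0 q [-0.08  0.46  0.03  1.14 -0.    1.44] w 33.0 gf 59.9 f [ 0.5 -0.2 -1.2] t 15.4
```

>>> {"fn": "carry_out", "kwargs": {
  "plan": [
    {"dx": -38,"dy": -3,"dz": 0,"twist": 0,"fingers": 0.7},
    {"dx": -75,"dy": -7,"dz": 0,"twist": 0,"fingers": 0.7},
    {"dx": -105,"dy": -10,"dz": 0,"twist": 0,"fingers": 0.7},
    {"dx": -111,"dy": -10,"dz": 5,"twist": 0,"fingers": 0.7},
    {"dx": -111,"dy": -10,"dz": 25,"twist": 0,"fingers": 0.7}
  ]
}}

```text
clock: 15.82
eef_pos: [0.5754, -0.16, 0.0979]
tool_rot: [0.691, 0.723, 0.001, 0.003]
ft_force: [0.7, 0.6, 0.0]
grip_width: 0.0333
grasp_force: 59.9
```

>>> {"fn": "carry_out", "kwargs": {
  "plan": [
    {"dx": 0,"dy": 0,"dz": 22,"twist": 0,"fingers": 0.7},
    {"dx": 0,"dy": 0,"dz": 40,"twist": 0,"fingers": 0.7},
    {"dx": 0,"dy": 0,"dz": 50,"twist": 0,"fingers": 0.7},
    {"dx": 0,"dy": 0,"dz": 50,"twist": 0,"fingers": 0.7},
    {"dx": 0,"dy": 0,"dz": 50,"twist": 0,"fingers": 0.7}
  ]
}}

```text
clock: 16.23
eef_pos: [0.5731, -0.156, 0.0451]
tool_rot: [0.689, 0.725, -0.0, -0.001]
ft_force: [0.8, -0.2, 0.1]
grip_width: 0.0333
grasp_force: 59.9
```

```bash
python3 -c "
from h import *
go(572,-158,31.8,3)"
```

```text
d [-2.  -1.2 13.3] twist -0.1 | at [ 573.1 -156.    45.1] head 2.9 q [-0.27  0.56 -0.02  0.99  0.    1.25] w 33.3 gf 59.9 f [ 0.8 -0.2  0.1] t 16.23
```

>>> {"fn": "carry_out", "kwargs": {
  "plan": [
    {"dx": 0,"dy": 0,"dz": 5,"twist": 0,"fingers": 0.7},
    {"dx": 0,"dy": 0,"dz": 10,"twist": 0,"fingers": 0.7},
    {"dx": 0,"dy": 0,"dz": 13,"twist": 0,"fingers": 0.7},
    {"dx": 0,"dy": 0,"dz": 13.5,"twist": 0,"fingers": 0.7},
    {"dx": 0,"dy": 0,"dz": 13.5,"twist": 0,"fingers": 0.7}
  ]
}}

```text
clock: 16.65
eef_pos: [0.5737, -0.1565, 0.0323]
tool_rot: [0.689, 0.725, -0.0, -0.0]
ft_force: [0.2, 0.5, -1.9]
grip_width: 0.0332
grasp_force: 59.9
```

>>> {"fn": "carry_out", "kwargs": {
  "plan": [
    {"dx": 0,"dy": 0,"dz": 0.5,"twist": 0,"fingers": 0.7},
    {"dx": 0,"dy": 0,"dz": 0.5,"twist": 0,"fingers": 0.7},
    {"dx": 0,"dy": 0,"dz": 0.5,"twist": 0,"fingers": 0.7},
    {"dx": 0,"dy": 0,"dz": 0.5,"twist": 0,"fingers": 0.7},
    {"dx": 0,"dy": 0,"dz": 0.5,"twist": 0,"fingers": 0.7}
  ]
}}

```text
clock: 17.07
eef_pos: [0.5739, -0.1566, 0.032]
tool_rot: [0.689, 0.725, 0.0, 0.0]
ft_force: [-0.1, -0.5, -1.3]
grip_width: 0.0328
grasp_force: 59.9
```

>>> {"fn": "carry_out", "kwargs": {
  "plan": [
    {"dx": 0,"dy": 0,"dz": 0.5,"twist": 0,"fingers": 0.4},
    {"dx": 0,"dy": 0,"dz": 0.5,"twist": 0,"fingers": 0.1},
    {"dx": 0,"dy": 0,"dz": 0.5,"twist": 0,"fingers": -0.3},
    {"dx": 0,"dy": 0,"dz": 0,"twist": 0,"fingers": -0.6},
    {"dx": 0,"dy": 0,"dz": 0,"twist": 0,"fingers": -0.6}
  ]
}}

```text
clock: 17.48
eef_pos: [0.5739, -0.1566, 0.0319]
tool_rot: [0.689, 0.725, 0.0, 0.0]
ft_force: [0.1, 0.5, -0.4]
grip_width: 0.0685
grasp_force: 0.0
```

>>> {"fn": "carry_out", "kwargs": {
  "plan": [
    {"dx": 0,"dy": 0,"dz": -15,"twist": 0,"fingers": -0.6},
    {"dx": 0,"dy": 0,"dz": -40,"twist": 0,"fingers": -0.6},
    {"dx": 0,"dy": 0,"dz": -75,"twist": 0,"fingers": -0.6},
    {"dx": 0,"dy": 0,"dz": -100,"twist": 0,"fingers": -0.8},
    {"dx": 0,"dy": 0,"dz": -100,"twist": 0,"fingers": -0.8}
  ]
}}

```text
clock: 17.9
eef_pos: [0.5777, -0.1576, 0.1385]
tool_rot: [0.689, 0.725, 0.003, 0.005]
ft_force: [-0.6, -0.2, 0.7]
grip_width: 0.0764
grasp_force: 0.0
```

```bash
python3 - <<'E'
from h import *
from workcell import camera
c=camera("scene");cv2.imwrite("pics/a4.png",c["image"][:,:,::-1])
c=camera("top");H=hsv(c);s=H[...,1];v=H[...,2]
m=cv2.morphologyEx(((s<60)&(v<150)&(v>50)).astype(np.uint8)*255,cv2.MORPH_OPEN,np.ones((3,3)))
for b in blobs(m,(120,180,220,270),100)[:2]:print(rect(c,b,.028))
go(536,136.5,115,-8)
E
```

```text
[536.3 136.   47.5 116.2  -8. ]
d [294.9 -24.2  18. ] twist 10.9 | at [ 574.9 -156.8  133.4] head 2.9 q [-0.27  0.48  0.1   1.18  0.    1.25] w 76.9 gf 0.0 f [ 0.1 -0.1 -0.5] t 18.0
```

View pics/a4.png

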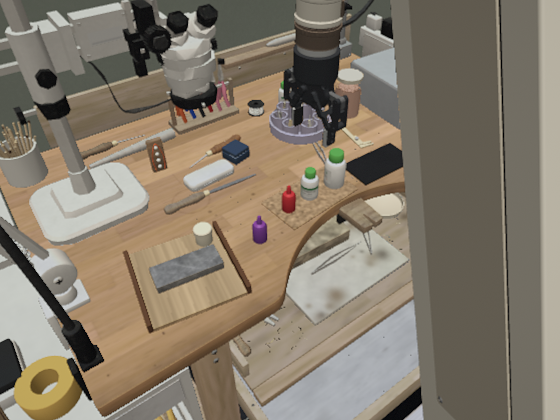

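All three bottles stand upright on the mat, at (289,200), (310,184) and (336,168). The block is undisturbed at (536,136), heading -8°.

>>> {"fn": "carry_out", "kwargs": {
  "plan": [
    {"dx": 35,"dy": -3,"dz": 0,"twist": 3,"fingers": -1},
    {"dx": 72,"dy": -6,"dz": 0,"twist": 6,"fingers": -1},
    {"dx": 110,"dy": -9,"dz": 0,"twist": 9,"fingers": -1},
    {"dx": 148,"dy": -12,"dz": 0,"twist": 11,"fingers": -1},
    {"dx": 186,"dy": -15,"dz": 0,"twist": 11,"fingers": -1}
  ]
}}

```text
clock: 18.42
eef_pos: [0.5477, 0.0298, 0.1299]
tool_rot: [0.756, 0.654, -0.001, -0.001]
ft_force: [1.1, -0.5, -0.0]
grip_width: 0.0856
grasp_force: 0.0
```

```bash
python3 -c "
from h import *
go(537,136,80,-8)"
```

```text
d [103.6 -25.7  50. ] twist -0.2 | at [547.7  29.8 129.9] head -8.2 q [ 0.05  0.4  -0.04  1.13  0.    1.77] w 85.6 gf 0.0 f [ 1.1 -0.5 -0. ] t 18.42
```

>>> {"fn": "carry_out", "kwargs": {
  "plan": [
    {"dx": 38,"dy": -9,"dz": 0,"twist": 0,"fingers": -1},
    {"dx": 72,"dy": -18,"dz": 5,"twist": 0,"fingers": -1},
    {"dx": 100,"dy": -25,"dz": 20,"twist": 0,"fingers": -1},
    {"dx": 104,"dy": -26,"dz": 40,"twist": 0,"fingers": -1},
    {"dx": 104,"dy": -26,"dz": 50,"twist": 0,"fingers": -1}
  ]
}}

```text
clock: 18.83
eef_pos: [0.5357, 0.1368, 0.0783]
tool_rot: [0.754, 0.657, -0.002, -0.001]
ft_force: [-1.4, -0.3, -0.9]
grip_width: 0.0853
grasp_force: 0.0
```

>>> {"fn": "carry_out", "kwargs": {
  "plan": [
    {"dx": 0,"dy": 0,"dz": 20,"twist": 0,"fingers": -1},
    {"dx": 0,"dy": 0,"dz": 40,"twist": 0,"fingers": -1},
    {"dx": 0,"dy": 0,"dz": 50,"twist": 0,"fingers": -1},
    {"dx": 0,"dy": 0,"dz": 50,"twist": 0,"fingers": -1},
    {"dx": 0,"dy": 0,"dz": 50,"twist": 0,"fingers": -1}
  ]
}}

```text
clock: 19.25
eef_pos: [0.5377, 0.1341, 0.031]
tool_rot: [0.756, 0.655, -0.001, -0.001]
ft_force: [0.8, -0.7, 1.2]
grip_width: 0.0855
grasp_force: 0.0
```

```bash
python3 -c "
from h import *
go(537,136,12,-8)"
```

```text
d [ 1.8 -0.9 19. ] twist -0.2 | at [537.7 134.1  31. ] head -8.2 q [ 0.24  0.51 -0.15  0.91 -0.    1.96] w 85.5 gf 0.0 f [ 0.8 -0.7  1.2] t 19.25
```

>>> {"fn": "carry_out", "kwargs": {
  "plan": [
    {"dx": 2,"dy": 0,"dz": 8,"twist": 0,"fingers": -1},
    {"dx": 2,"dy": 0,"dz": 16,"twist": 0,"fingers": -1},
    {"dx": 2,"dy": 0,"dz": 20,"twist": 0,"fingers": -1},
    {"dx": 2,"dy": 0,"dz": 20,"twist": 0,"fingers": -0.6},
    {"dx": 2,"dy": 0,"dz": 20,"twist": 0,"fingers": -0.4}
  ]
}}

```text
clock: 19.67
eef_pos: [0.5385, 0.137, 0.0117]
tool_rot: [0.755, 0.655, -0.0, -0.0]
ft_force: [0.6, -0.5, -0.4]
grip_width: 0.0641
grasp_force: 0.0
```

>>> {"fn": "carry_out", "kwargs": {
  "plan": [
    {"dx": 0,"dy": 0,"dz": 0,"twist": 0,"fingers": -0.3},
    {"dx": 0,"dy": 0,"dz": 0,"twist": 0,"fingers": -0.1},
    {"dx": 0,"dy": 0,"dz": 0,"twist": 0,"fingers": 0.2},
    {"dx": 0,"dy": 0,"dz": 0,"twist": 0,"fingers": 0.6},
    {"dx": 0,"dy": 0,"dz": 0,"twist": 0,"fingers": 0.6}
  ]
}}

```text
clock: 20.08
eef_pos: [0.5387, 0.1373, 0.0126]
tool_rot: [0.755, 0.655, 0.0, -0.0]
ft_force: [-2.0, 0.1, 5.7]
grip_width: 0.0464
grasp_force: 63.7
```

>>> {"fn": "carry_out", "kwargs": {
  "plan": [
    {"dx": 0,"dy": 0,"dz": 0,"twist": 0,"fingers": 0.6},
    {"dx": 0,"dy": 0,"dz": 0,"twist": 0,"fingers": 0.6},
    {"dx": 0,"dy": 0,"dz": 0,"twist": 0,"fingers": 0.6},
    {"dx": 0,"dy": 0,"dz": 0,"twist": 0,"fingers": 0.6},
    {"dx": 0,"dy": 0,"dz": 0,"twist": 0,"fingers": 0.6}
  ]
}}

```text
clock: 20.5
eef_pos: [0.5387, 0.1373, 0.0126]
tool_rot: [0.755, 0.655, 0.0, -0.0]
ft_force: [-3.2, 0.9, 4.7]
grip_width: 0.0465
grasp_force: 63.7
```

>>> {"fn": "carry_out", "kwargs": {
  "plan": [
    {"dx": 0,"dy": 0,"dz": -8,"twist": 0,"fingers": 0.6},
    {"dx": 0,"dy": 0,"dz": -25,"twist": 0,"fingers": 0.6},
    {"dx": 0,"dy": 0,"dz": -55,"twist": 0,"fingers": 0.6},
    {"dx": 0,"dy": 0,"dz": -85,"twist": 0,"fingers": 0.6},
    {"dx": 0,"dy": 0,"dz": -110,"twist": 0,"fingers": 0.6}
  ]
}}

```text
clock: 20.92
eef_pos: [0.5379, 0.1368, 0.1223]
tool_rot: [0.755, 0.655, -0.001, -0.0]
ft_force: [0.7, 0.5, -7.3]
grip_width: 0.0464
grasp_force: 63.9
```

```bash
python3 -c "
from h import *
go(480,-100,120,-1);go(568.5,-344,120,-1)"
```

```text
d [-242.6  -23.8    2.6] twist -7.1 | at [537.9 136.8 122.3] head -8.1 q [ 0.25  0.42 -0.03  1.12 -0.    1.96] w 46.4 gf 63.9 f [ 0.7  0.5 -7.3] t 20.92
d [-471.6   98.3    2.6] twist -7.1 | at [537.9 136.8 122.3] head -8.1 q [ 0.25  0.42 -0.03  1.12 -0.    1.96] w 46.4 gf 63.9 f [ 0.7  0.5 -7.3] t 20.92
```

>>> {"fn": "carry_out", "kwargs": {
  "plan": [
    {"dx": -20,"dy": -2,"dz": 0,"twist": -1.5,"fingers": 0.6},
    {"dx": -55,"dy": -5,"dz": 0,"twist": -3,"fingers": 0.6},
    {"dx": -92,"dy": -9,"dz": 0,"twist": -5,"fingers": 0.6},
    {"dx": -130,"dy": -13,"dz": 0,"twist": -7,"fingers": 0.6},
    {"dx": -168,"dy": -16,"dz": 0,"twist": -7,"fingers": 0.6}
  ]
}}

```text
clock: 21.33
eef_pos: [0.497, -0.0281, 0.1206]
tool_rot: [0.713, 0.701, -0.001, -0.001]
ft_force: [0.8, -0.7, -8.0]
grip_width: 0.0466
grasp_force: 63.8
```

>>> {"fn": "carry_out", "kwargs": {
  "plan": [
    {"dx": -38,"dy": 0,"dz": 0,"twist": 0,"fingers": 0.6},
    {"dx": -75,"dy": 5,"dz": 0,"twist": 0,"fingers": 0.6},
    {"dx": -110,"dy": 15,"dz": 0,"twist": 0,"fingers": 0.6},
    {"dx": -145,"dy": 28,"dz": 0,"twist": 0,"fingers": 0.6},
    {"dx": -180,"dy": 42,"dz": 0,"twist": 0,"fingers": 0.6}
  ]
}}

```text
clock: 21.75
eef_pos: [0.5362, -0.2093, 0.1206]
tool_rot: [0.714, 0.7, -0.001, -0.001]
ft_force: [0.1, 0.8, -6.8]
grip_width: 0.0461
grasp_force: 63.9
```

```bash
python3 -c "
from h import *
go(568.5,-344,120,-1)"
```

```text
d [-134.    35.1    0.4] twist -0.2 | at [ 536.2 -209.3  120.6] head -1.2 q [-0.37  0.46  0.02  1.14 -0.    1.22] w 46.1 gf 63.9 f [ 0.1  0.8 -6.8] t 21.75
```

>>> {"fn": "carry_out", "kwargs": {
  "plan": [
    {"dx": -38,"dy": 10,"dz": 0,"twist": 0,"fingers": 0.6},
    {"dx": -75,"dy": 20,"dz": 0,"twist": 0,"fingers": 0.6},
    {"dx": -105,"dy": 28,"dz": 0,"twist": 0,"fingers": 0.6},
    {"dx": -128,"dy": 34,"dz": 0,"twist": 0,"fingers": 0.6},
    {"dx": -132,"dy": 35,"dz": 10,"twist": 0,"fingers": 0.6}
  ]
}}

```text
clock: 22.17
eef_pos: [0.5707, -0.3462, 0.1119]
tool_rot: [0.716, 0.698, -0.001, 0.002]
ft_force: [1.9, -1.6, -6.1]
grip_width: 0.0465
grasp_force: 64.0
```

>>> {"fn": "carry_out", "kwargs": {
  "plan": [
    {"dx": 0,"dy": 0,"dz": 20,"twist": 0,"fingers": 0.6},
    {"dx": 0,"dy": 0,"dz": 45,"twist": 0,"fingers": 0.6},
    {"dx": 0,"dy": 0,"dz": 65,"twist": 0,"fingers": 0.6},
    {"dx": 0,"dy": 0,"dz": 70,"twist": 0,"fingers": 0.6},
    {"dx": 0,"dy": 0,"dz": 70,"twist": 0,"fingers": 0.6}
  ]
}}

```text
clock: 22.58
eef_pos: [0.567, -0.3384, 0.0376]
tool_rot: [0.714, 0.7, -0.001, -0.004]
ft_force: [0.1, -0.1, -7.9]
grip_width: 0.0465
grasp_force: 63.9
```

>>> {"fn": "carry_out", "kwargs": {
  "plan": [
    {"dx": 0,"dy": 0,"dz": 5,"twist": 0,"fingers": 0.6},
    {"dx": 0,"dy": 0,"dz": 10,"twist": 0,"fingers": 0.6},
    {"dx": 0,"dy": 0,"dz": 10,"twist": 0,"fingers": 0.6},
    {"dx": 0,"dy": 0,"dz": 10,"twist": 0,"fingers": 0.6},
    {"dx": 0,"dy": 0,"dz": 10,"twist": 0,"fingers": 0.6}
  ]
}}

```text
clock: 23.0
eef_pos: [0.5705, -0.3407, 0.0329]
tool_rot: [0.714, 0.7, 0.0, 0.001]
ft_force: [-0.7, -0.2, -7.8]
grip_width: 0.0463
grasp_force: 63.9
```

```bash
python3 -c "
from h import *
go(568.5,-344,8.6,-1)"
```

```text
d [-3.4 -2.  24.3] twist -0.1 | at [ 570.5 -340.7   32.9] head -1.1 q [-0.54  0.7   0.2   1.07 -0.    1.05] w 46.3 gf 63.9 f [-0.7 -0.2 -7.8] t 23.0
```

>>> {"fn": "carry_out", "kwargs": {
  "plan": [
    {"dx": -3,"dy": -2,"dz": 6,"twist": 0,"fingers": 0.6},
    {"dx": -3,"dy": -2,"dz": 12,"twist": 0,"fingers": 0.6},
    {"dx": -3,"dy": -2,"dz": 18,"twist": 0,"fingers": 0.6},
    {"dx": -3,"dy": -2,"dz": 22,"twist": 0,"fingers": 0.6},
    {"dx": -3,"dy": -2,"dz": 22,"twist": 0,"fingers": 0.6}
  ]
}}

```text
clock: 23.42
eef_pos: [0.5674, -0.3432, 0.009]
tool_rot: [0.714, 0.7, -0.0, -0.001]
ft_force: [-0.2, 0.6, -7.6]
grip_width: 0.0464
grasp_force: 63.9
```

>>> {"fn": "carry_out", "kwargs": {
  "plan": [
    {"dx": 0,"dy": 0,"dz": 0.5,"twist": 0,"fingers": 0.6},
    {"dx": 0,"dy": 0,"dz": 1,"twist": 0,"fingers": 0.6},
    {"dx": 0,"dy": 0,"dz": 1.5,"twist": 0,"fingers": 0.6},
    {"dx": 0,"dy": 0,"dz": 1.5,"twist": 0,"fingers": 0.6},
    {"dx": 0,"dy": 0,"dz": 1.5,"twist": 0,"fingers": 0.6}
  ]
}}

```text
clock: 23.83
eef_pos: [0.5679, -0.3433, 0.0087]
tool_rot: [0.714, 0.7, -0.0, 0.0]
ft_force: [-2.3, 0.8, -3.1]
grip_width: 0.0461
grasp_force: 64.5
```

```bash
python3 -c "
from h import *
go(568.5,-344,8.6,-1)"
```

```text
d [-0.7  0.6  0.1] twist -0.1 | at [ 567.9 -343.3    8.7] head -1.1 q [-0.54  0.72  0.17  1.02 -0.    1.05] w 46.1 gf 64.5 f [-2.3  0.8 -3.1] t 23.83
```

>>> {"fn": "carry_out", "kwargs": {
  "plan": [
    {"dx": 0,"dy": 0,"dz": 0,"twist": 0,"fingers": 0.0},
    {"dx": 0,"dy": 0,"dz": 0,"twist": 0,"fingers": -0.3},
    {"dx": 0,"dy": 0,"dz": 0,"twist": 0,"fingers": -0.6},
    {"dx": 0,"dy": 0,"dz": 0,"twist": 0,"fingers": -1},
    {"dx": 0,"dy": 0,"dz": 0,"twist": 0,"fingers": -1}
  ]
}}

```text
clock: 24.25
eef_pos: [0.569, -0.344, 0.0094]
tool_rot: [0.714, 0.7, 0.0, 0.001]
ft_force: [-0.7, -0.1, 0.0]
grip_width: 0.085
grasp_force: 0.0
```

>>> {"fn": "carry_out", "kwargs": {
  "plan": [
    {"dx": 0,"dy": 0,"dz": -15,"twist": 0,"fingers": -1},
    {"dx": 0,"dy": 0,"dz": -45,"twist": 0,"fingers": -1},
    {"dx": 0,"dy": 0,"dz": -80,"twist": 0,"fingers": -1},
    {"dx": 0,"dy": 0,"dz": -110,"twist": 0,"fingers": -0.6},
    {"dx": 0,"dy": 0,"dz": -122,"twist": 0,"fingers": -0.6}
  ]
}}

```text
clock: 24.67
eef_pos: [0.5705, -0.345, 0.1366]
tool_rot: [0.714, 0.7, 0.001, 0.005]
ft_force: [0.9, 0.0, 0.4]
grip_width: 0.0687
grasp_force: 0.0
```

```bash
python3 -c "
from h import *
go(573.9,-156.6,128,3)"
```

```text
d [188.5  -0.4   7.7] twist -4.1 | at [ 570.5 -345.   136.6] head -1.1 q [-0.54  0.62  0.33  1.28 -0.    1.05] w 68.7 gf 0.0 f [0.9 0.  0.4] t 24.67
```

Now to the medium bottle, moving over the large one. I check the block with both cameras on the way.

>>> {"fn": "carry_out", "kwargs": {
  "plan": [
    {"dx": 35,"dy": 0,"dz": 0,"twist": -2,"fingers": -0.6},
    {"dx": 75,"dy": 0,"dz": 0,"twist": -4,"fingers": -0.6},
    {"dx": 115,"dy": 0,"dz": 0,"twist": -4,"fingers": -0.6},
    {"dx": 153,"dy": 0,"dz": 0,"twist": -4,"fingers": -0.6},
    {"dx": 188,"dy": 0,"dz": 0,"twist": -4,"fingers": -0.6}
  ]
}}

```text
clock: 25.08
eef_pos: [0.5718, -0.1536, 0.1311]
tool_rot: [0.689, 0.725, 0.001, 0.001]
ft_force: [0.6, 0.2, 0.6]
grip_width: 0.0683
grasp_force: 0.0
```

>>> {"fn": "carry_out", "kwargs": {
  "plan": [
    {"dx": 0,"dy": 0,"dz": 0,"twist": 0,"fingers": -0.6},
    {"dx": 0,"dy": 0,"dz": 0,"twist": 0,"fingers": -0.6},
    {"dx": 0,"dy": 0,"dz": 0,"twist": 0,"fingers": -0.6},
    {"dx": 0,"dy": 0,"dz": 0,"twist": 0,"fingers": -0.6},
    {"dx": 0,"dy": 0,"dz": 0,"twist": 0,"fingers": -0.6}
  ]
}}

```text
clock: 25.5
eef_pos: [0.5717, -0.1569, 0.1303]
tool_rot: [0.69, 0.724, 0.0, 0.0]
ft_force: [-0.3, -0.4, -0.2]
grip_width: 0.0682
grasp_force: 0.0
```

```bash
python3 - <<'E'
from h import *
from workcell import camera
c=camera("top");H=hsv(c);v=H[...,2].astype(int)
m=((v>=50)&(v<170)&(H[...,1]<90)).astype(np.uint8)*255
m=cv2.morphologyEx(m,cv2.MORPH_OPEN,np.ones((3,3)))
for b in blobs(m,(352,190,420,230),100)[:2]:print(rect(c,b,.024))
s=camera("scene")
cv2.imwrite("pics/a5.png",np.hstack([cv2.resize(c["image"][170:250,240:430],(420,280)),cv2.resize(s["image"][120:240,250:420],(380,280))])[:,:,::-1])
go(573.9,-156.6,31.9,2.9)
E
```

```text
[ 566.4 -360.9   80.8   91.2  -87.7]
d [ 0.   2.3 98.3] twist -0.1 | at [ 571.6 -156.7  130.2] head 2.8 q [-0.27  0.48  0.09  1.18 -0.    1.26] w 67.9 gf 0.0 f [0.  0.8 0.6] t 25.6
```

View pics/a5.png

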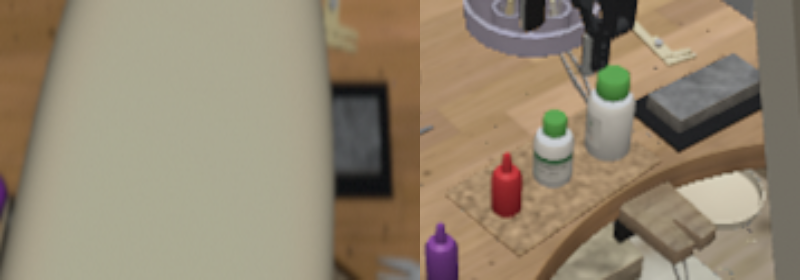

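The block lies centred and square on the pad, with even margins at the visible edges. All three bottles are still on the mat. Picking up the medium bottle.

>>> {"fn": "carry_out", "kwargs": {
  "plan": [
    {"dx": 0,"dy": 2,"dz": 25,"twist": 0,"fingers": -0.6},
    {"dx": 0,"dy": 2,"dz": 55,"twist": 0,"fingers": -0.6},
    {"dx": 0,"dy": 2,"dz": 80,"twist": 0,"fingers": -0.6},
    {"dx": 0,"dy": 2,"dz": 93,"twist": 0,"fingers": -0.6},
    {"dx": 0,"dy": 2,"dz": 98,"twist": 0,"fingers": -0.6}
  ]
}}

```text
clock: 26.02
eef_pos: [0.5712, -0.1556, 0.0291]
tool_rot: [0.69, 0.724, -0.001, -0.002]
ft_force: [-0.1, 0.5, -0.2]
grip_width: 0.0679
grasp_force: 0.0
```

>>> {"fn": "carry_out", "kwargs": {
  "plan": [
    {"dx": 0,"dy": 0,"dz": 0,"twist": 0,"fingers": -0.6},
    {"dx": 0,"dy": 0,"dz": 0,"twist": 0,"fingers": -0.6},
    {"dx": 0,"dy": 0,"dz": 0,"twist": 0,"fingers": -0.2},
    {"dx": 0,"dy": 0,"dz": 0,"twist": 0,"fingers": 0.2},
    {"dx": 0,"dy": 0,"dz": 0,"twist": 0,"fingers": 0.7}
  ]
}}

```text
clock: 26.43
eef_pos: [0.5747, -0.1557, 0.034]
tool_rot: [0.689, 0.725, 0.001, 0.001]
ft_force: [-3.5, -0.0, 15.8]
grip_width: 0.0329
grasp_force: 59.3
```

>>> {"fn": "carry_out", "kwargs": {
  "plan": [
    {"dx": 0,"dy": 0,"dz": 0,"twist": 0,"fingers": 0.7},
    {"dx": 0,"dy": 0,"dz": 0,"twist": 0,"fingers": 0.7},
    {"dx": 0,"dy": 0,"dz": 0,"twist": 0,"fingers": 0.7},
    {"dx": 0,"dy": 0,"dz": 0,"twist": 0,"fingers": 0.7},
    {"dx": 0,"dy": 0,"dz": 0,"twist": 0,"fingers": 0.7}
  ]
}}

```text
clock: 26.85
eef_pos: [0.5749, -0.1557, 0.0341]
tool_rot: [0.689, 0.725, 0.001, 0.002]
ft_force: [0.1, -0.1, 5.9]
grip_width: 0.033
grasp_force: 59.5
```

>>> {"fn": "carry_out", "kwargs": {
  "plan": [
    {"dx": 0,"dy": 0,"dz": -10,"twist": 0,"fingers": 0.7},
    {"dx": 0,"dy": 0,"dz": -35,"twist": 0,"fingers": 0.7},
    {"dx": 0,"dy": 0,"dz": -65,"twist": 0,"fingers": 0.7},
    {"dx": 0,"dy": 0,"dz": -88,"twist": 0,"fingers": 0.7},
    {"dx": 0,"dy": 0,"dz": -90,"twist": 0,"fingers": 0.7}
  ]
}}

```text
clock: 27.27
eef_pos: [0.5767, -0.156, 0.1281]
tool_rot: [0.689, 0.725, 0.002, 0.004]
ft_force: [1.6, -1.0, -0.0]
grip_width: 0.033
grasp_force: 59.9
```

```bash
python3 -c "
from h import *
go(590.6,129.4,120,-8.1)"
```

```text
d [284.4  28.2   7.6] twist 11.0 | at [ 576.7 -156.   128.1] head 2.9 q [-0.26  0.48  0.09  1.16  0.    1.26] w 33.0 gf 59.9 f [ 1.6 -1.  -0. ] t 27.27
```

>>> {"fn": "carry_out", "kwargs": {
  "plan": [
    {"dx": 25,"dy": 2,"dz": 0,"twist": 3,"fingers": 0.7},
    {"dx": 60,"dy": 6,"dz": 0,"twist": 6,"fingers": 0.7},
    {"dx": 98,"dy": 10,"dz": 0,"twist": 9,"fingers": 0.7},
    {"dx": 136,"dy": 13,"dz": 0,"twist": 11,"fingers": 0.7},
    {"dx": 174,"dy": 17,"dz": 0,"twist": 11,"fingers": 0.7}
  ]
}}

```text
clock: 27.68
eef_pos: [0.5809, 0.0207, 0.1216]
tool_rot: [0.756, 0.654, -0.001, -0.001]
ft_force: [0.3, 1.1, -0.5]
grip_width: 0.0328
grasp_force: 59.9
```

```bash
python3 -c "
from h import *
go(590.6,130.3,120,-8.1)"
```

```text
d [109.9  -6.1   1.6] twist -0.1 | at [580.9  20.7 121.6] head -8.2 q [0.04 0.47 0.04 1.15 0.   1.75] w 32.8 gf 59.9 f [ 0.3  1.1 -0.5] t 27.68
```

>>> {"fn": "carry_out", "kwargs": {
  "plan": [
    {"dx": 38,"dy": -2,"dz": 0,"twist": 0,"fingers": 0.7},
    {"dx": 75,"dy": -4,"dz": 0,"twist": 0,"fingers": 0.7},
    {"dx": 102,"dy": -6,"dz": 0,"twist": 0,"fingers": 0.7},
    {"dx": 109,"dy": -6,"dz": 5,"twist": 0,"fingers": 0.7},
    {"dx": 109,"dy": -6,"dz": 20,"twist": 0,"fingers": 0.7}
  ]
}}

```text
clock: 28.1
eef_pos: [0.5926, 0.1313, 0.1036]
tool_rot: [0.754, 0.657, 0.002, 0.001]
ft_force: [1.1, -0.7, -1.0]
grip_width: 0.0331
grasp_force: 59.9
```

>>> {"fn": "carry_out", "kwargs": {
  "plan": [
    {"dx": 0,"dy": 0,"dz": 20,"twist": 0,"fingers": 0.7},
    {"dx": 0,"dy": 0,"dz": 40,"twist": 0,"fingers": 0.7},
    {"dx": 0,"dy": 0,"dz": 48,"twist": 0,"fingers": 0.7},
    {"dx": 0,"dy": 0,"dz": 48,"twist": 0,"fingers": 0.7},
    {"dx": 0,"dy": 0,"dz": 48,"twist": 0,"fingers": 0.7}
  ]
}}

```text
clock: 28.52
eef_pos: [0.5908, 0.1275, 0.0538]
tool_rot: [0.756, 0.655, -0.001, -0.0]
ft_force: [0.6, -0.0, -0.3]
grip_width: 0.033
grasp_force: 59.9
```

```bash
python3 -c "
from h import *
go(590.6,130.3,40,-8.1)"
```

```text
d [ 2.7 -0.6 13.8] twist -0.1 | at [590.8 127.5  53.8] head -8.2 q [ 0.21  0.57  0.02  1.03 -0.    1.93] w 33.0 gf 59.9 f [ 0.6 -0.  -0.3] t 28.52
```

>>> {"fn": "carry_out", "kwargs": {
  "plan": [
    {"dx": 2.5,"dy": 0,"dz": 5,"twist": 0,"fingers": 0.7},
    {"dx": 2.5,"dy": 0,"dz": 10,"twist": 0,"fingers": 0.7},
    {"dx": 2.5,"dy": 0,"dz": 13,"twist": 0,"fingers": 0.7},
    {"dx": 2.5,"dy": 0,"dz": 13,"twist": 0,"fingers": 0.7},
    {"dx": 2.5,"dy": 0,"dz": 13,"twist": 0,"fingers": 0.7}
  ]
}}

```text
clock: 28.93
eef_pos: [0.5916, 0.1305, 0.0414]
tool_rot: [0.755, 0.655, -0.0, -0.0]
ft_force: [0.0, 0.2, -0.2]
grip_width: 0.0328
grasp_force: 59.9
```

>>> {"fn": "carry_out", "kwargs": {
  "plan": [
    {"dx": 0,"dy": 0,"dz": 0.5,"twist": 0,"fingers": 0.7},
    {"dx": 0,"dy": 0,"dz": 1,"twist": 0,"fingers": 0.7},
    {"dx": 0,"dy": 0,"dz": 1,"twist": 0,"fingers": 0.7},
    {"dx": 0,"dy": 0,"dz": 1,"twist": 0,"fingers": 0.7},
    {"dx": 0,"dy": 0,"dz": 1,"twist": 0,"fingers": 0.7}
  ]
}}

```text
clock: 29.35
eef_pos: [0.5917, 0.1306, 0.0404]
tool_rot: [0.755, 0.655, 0.0, 0.0]
ft_force: [-0.4, -0.3, -1.3]
grip_width: 0.0327
grasp_force: 59.9
```

Almost down. I lower 1 mm further, release and raise.

>>> {"fn": "carry_out", "kwargs": {
  "plan": [
    {"dx": 0,"dy": 0,"dz": 0.5,"twist": 0,"fingers": 0.7},
    {"dx": 0,"dy": 0,"dz": 1,"twist": 0,"fingers": 0.7},
    {"dx": 0,"dy": 0,"dz": 1,"twist": 0,"fingers": 0.7},
    {"dx": 0,"dy": 0,"dz": 1,"twist": 0,"fingers": 0.7},
    {"dx": 0,"dy": 0,"dz": 1,"twist": 0,"fingers": 0.7}
  ]
}}

```text
clock: 29.77
eef_pos: [0.5918, 0.1307, 0.0402]
tool_rot: [0.755, 0.655, 0.0, 0.0]
ft_force: [-3.1, -1.0, 5.3]
grip_width: 0.0329
grasp_force: 60.5
```

>>> {"fn": "carry_out", "kwargs": {
  "plan": [
    {"dx": 0,"dy": 0,"dz": 0,"twist": 0,"fingers": 0.4},
    {"dx": 0,"dy": 0,"dz": 0,"twist": 0,"fingers": 0.1},
    {"dx": 0,"dy": 0,"dz": 0,"twist": 0,"fingers": -0.3},
    {"dx": 0,"dy": 0,"dz": 0,"twist": 0,"fingers": -0.5},
    {"dx": 0,"dy": 0,"dz": 0,"twist": 0,"fingers": -0.5}
  ]
}}

```text
clock: 30.18
eef_pos: [0.5916, 0.1305, 0.039]
tool_rot: [0.755, 0.655, -0.0, -0.0]
ft_force: [-0.1, -0.0, -0.5]
grip_width: 0.064
grasp_force: 0.0
```

>>> {"fn": "carry_out", "kwargs": {
  "plan": [
    {"dx": 0,"dy": 0,"dz": -15,"twist": 0,"fingers": -0.5},
    {"dx": 0,"dy": 0,"dz": -40,"twist": 0,"fingers": -0.5},
    {"dx": 0,"dy": 0,"dz": -70,"twist": 0,"fingers": -0.5},
    {"dx": 0,"dy": 0,"dz": -85,"twist": 0,"fingers": -0.5},
    {"dx": 0,"dy": 0,"dz": -85,"twist": 0,"fingers": -0.5}
  ]
}}

```text
clock: 30.6
eef_pos: [0.5947, 0.1312, 0.1288]
tool_rot: [0.755, 0.655, 0.004, 0.002]
ft_force: [0.4, -0.2, 0.4]
grip_width: 0.0639
grasp_force: 0.0
```

```bash
python3 -c "
from h import *
go(565.4,-96.8,115,80.9)"
```

```text
d [-229.9    3.2   13.2] twist -89.0 | at [594.7 131.2 128.8] head -8.1 q [ 0.22  0.51  0.12  1.18 -0.    1.93] w 63.9 gf 0.0 f [ 0.4 -0.2  0.4] t 30.6
```

>>> {"fn": "carry_out", "kwargs": {
  "plan": [
    {"dx": -20,"dy": 0,"dz": 0,"twist": -7,"fingers": -0.5},
    {"dx": -45,"dy": 0,"dz": 0,"twist": -14,"fingers": -0.5},
    {"dx": -72,"dy": 0,"dz": 0,"twist": -21,"fingers": -0.5},
    {"dx": -100,"dy": 0,"dz": 0,"twist": -28,"fingers": -0.5},
    {"dx": -128,"dy": 0,"dz": 0,"twist": -35,"fingers": -0.5}
  ]
}}

```text
clock: 31.02
eef_pos: [0.5726, 0.0029, 0.1228]
tool_rot: [0.521, 0.854, -0.001, -0.001]
ft_force: [-0.1, -0.4, -0.6]
grip_width: 0.064
grasp_force: 0.0
```

```bash
python3 -c "
from h import *
go(565.4,-96.8,115,80.9)"
```

```text
d [-85.3 -52.    7.9] twist -53.6 | at [572.6   2.9 122.8] head 27.3 q [ 0.01  0.45  0.02  1.14 -0.    1.1 ] w 64.0 gf 0.0 f [-0.1 -0.4 -0.6] t 31.02
```

>>> {"fn": "carry_out", "kwargs": {
  "plan": [
    {"dx": -18,"dy": -11,"dz": 0,"twist": -7,"fingers": -0.5},
    {"dx": -36,"dy": -22,"dz": 0,"twist": -14,"fingers": -0.5},
    {"dx": -54,"dy": -33,"dz": 0,"twist": -21,"fingers": -0.5},
    {"dx": -72,"dy": -44,"dz": 0,"twist": -28,"fingers": -0.5},
    {"dx": -85,"dy": -52,"dz": 4,"twist": -35,"fingers": -0.5}
  ]
}}

```text
clock: 31.43
eef_pos: [0.5652, -0.0973, 0.1196]
tool_rot: [0.241, 0.971, -0.0, -0.0]
ft_force: [0.1, -0.8, 0.8]
grip_width: 0.064
grasp_force: 0.0
```

>>> {"fn": "carry_out", "kwargs": {
  "plan": [
    {"dx": 0,"dy": 0,"dz": 0,"twist": -7,"fingers": -0.5},
    {"dx": 0,"dy": 0,"dz": 0,"twist": -14,"fingers": -0.5},
    {"dx": 0,"dy": 0,"dz": 0,"twist": -18.5,"fingers": -0.5},
    {"dx": 0,"dy": 0,"dz": 0,"twist": -18.5,"fingers": -0.5},
    {"dx": 0,"dy": 0,"dz": 0,"twist": -18.5,"fingers": -0.5}
  ]
}}

```text
clock: 31.85
eef_pos: [0.565, -0.0955, 0.1192]
tool_rot: [0.085, 0.996, 0.0, -0.001]
ft_force: [0.1, 0.6, -0.0]
grip_width: 0.064
grasp_force: 0.0
```

```bash
python3 -c "
from h import *
go(565.4,-96.8,17.5,80.9)"
```

```text
d [ -0.8  -1.3 101.7] twist -0.7 | at [565.  -95.5 119.2] head 80.2 q [-0.17  0.45  0.01  1.13 -0.    0.  ] w 64.0 gf 0.0 f [ 0.1  0.6 -0. ] t 31.85
```

>>> {"fn": "carry_out", "kwargs": {
  "plan": [
    {"dx": -1,"dy": -1,"dz": 30,"twist": 0,"fingers": -0.5},
    {"dx": -1,"dy": -1,"dz": 60,"twist": 0,"fingers": -0.5},
    {"dx": -1,"dy": -1,"dz": 85,"twist": 0,"fingers": -0.5},
    {"dx": -1,"dy": -1,"dz": 97,"twist": 0,"fingers": -0.5},
    {"dx": -1,"dy": -1,"dz": 102,"twist": 0,"fingers": -0.5}
  ]
}}

```text
clock: 32.27
eef_pos: [0.5638, -0.096, 0.0149]
tool_rot: [0.085, 0.996, 0.0, -0.003]
ft_force: [-0.4, 0.6, 0.8]
grip_width: 0.064
grasp_force: 0.0
```

>>> {"fn": "carry_out", "kwargs": {
  "plan": [
    {"dx": 0,"dy": 0,"dz": 0,"twist": 0,"fingers": -0.5},
    {"dx": 0,"dy": 0,"dz": 0,"twist": 0,"fingers": -0.5},
    {"dx": 0,"dy": 0,"dz": 0,"twist": 0,"fingers": -0.2},
    {"dx": 0,"dy": 0,"dz": 0,"twist": 0,"fingers": 0.2},
    {"dx": 0,"dy": 0,"dz": 0,"twist": 0,"fingers": 0.8}
  ]
}}

```text
clock: 32.68
eef_pos: [0.5675, -0.0968, 0.0196]
tool_rot: [0.084, 0.996, -0.0, 0.001]
ft_force: [-0.6, 0.7, 0.9]
grip_width: 0.0285
grasp_force: 0.4
```

>>> {"fn": "carry_out", "kwargs": {
  "plan": [
    {"dx": 0,"dy": 0,"dz": 0,"twist": 0,"fingers": 0.8},
    {"dx": 0,"dy": 0,"dz": 0,"twist": 0,"fingers": 0.8},
    {"dx": 0,"dy": 0,"dz": 0,"twist": 0,"fingers": 0.8},
    {"dx": 0,"dy": 0,"dz": 0,"twist": 0,"fingers": 0.8},
    {"dx": 0,"dy": 0,"dz": 0,"twist": 0,"fingers": 0.8}
  ]
}}

```text
clock: 33.1
eef_pos: [0.5676, -0.0969, 0.0198]
tool_rot: [0.084, 0.996, -0.0, 0.001]
ft_force: [-0.2, 0.6, 6.1]
grip_width: 0.0253
grasp_force: 59.5
```

>>> {"fn": "carry_out", "kwargs": {
  "plan": [
    {"dx": 0,"dy": 0,"dz": -10,"twist": 0,"fingers": 0.8},
    {"dx": 0,"dy": 0,"dz": -35,"twist": 0,"fingers": 0.8},
    {"dx": 0,"dy": 0,"dz": -65,"twist": 0,"fingers": 0.8},
    {"dx": 0,"dy": 0,"dz": -93,"twist": 0,"fingers": 0.8},
    {"dx": 0,"dy": 0,"dz": -95,"twist": 0,"fingers": 0.8}
  ]
}}

```text
clock: 33.52
eef_pos: [0.5699, -0.0973, 0.1196]
tool_rot: [0.084, 0.996, -0.0, 0.005]
ft_force: [1.1, -0.6, 0.3]
grip_width: 0.0251
grasp_force: 59.0
```

```bash
python3 -c "
from h import *
go(480.3,120,115,80.9)"
```

```text
d [124.7 199.2   3.4] twist -0.5 | at [569.9 -97.3 119.6] head 80.4 q [-0.17  0.45  0.01  1.12 -0.   -0.  ] w 25.1 gf 59.0 f [ 1.1 -0.6  0.3] t 33.52
```

>>> {"fn": "carry_out", "kwargs": {
  "plan": [
    {"dx": 15,"dy": 25,"dz": 0,"twist": 0,"fingers": 0.8},
    {"dx": 35,"dy": 58,"dz": 0,"twist": 0,"fingers": 0.8},
    {"dx": 56,"dy": 91,"dz": 0,"twist": 0,"fingers": 0.8},
    {"dx": 76,"dy": 124,"dz": 0,"twist": 0,"fingers": 0.8},
    {"dx": 97,"dy": 157,"dz": 0,"twist": 0,"fingers": 0.8}
  ]
}}

```text
clock: 33.93
eef_pos: [0.4958, 0.0755, 0.1132]
tool_rot: [0.084, 0.996, -0.0, -0.0]
ft_force: [0.5, -0.3, 0.4]
grip_width: 0.025
grasp_force: 59.1
```

>>> {"fn": "carry_out", "kwargs": {
  "plan": [
    {"dx": 16,"dy": 25,"dz": 0,"twist": 0,"fingers": 0.8},
    {"dx": 26,"dy": 42,"dz": 5,"twist": 0,"fingers": 0.8},
    {"dx": 26,"dy": 42,"dz": 35,"twist": 0,"fingers": 0.8},
    {"dx": 26,"dy": 42,"dz": 65,"twist": 0,"fingers": 0.8},
    {"dx": 26,"dy": 42,"dz": 70,"twist": 0,"fingers": 0.8}
  ]
}}

```text
clock: 34.35
eef_pos: [0.4743, 0.1198, 0.0393]
tool_rot: [0.083, 0.997, -0.001, -0.004]
ft_force: [-0.5, -0.4, -0.3]
grip_width: 0.025
grasp_force: 59.1
```

>>> {"fn": "carry_out", "kwargs": {
  "plan": [
    {"dx": 0,"dy": 0,"dz": 3,"twist": 0,"fingers": 0.8},
    {"dx": 0,"dy": 0,"dz": 3,"twist": 0,"fingers": 0.8},
    {"dx": 0,"dy": 0,"dz": 3,"twist": 0,"fingers": 0.8},
    {"dx": 0,"dy": 0,"dz": 3,"twist": 0,"fingers": 0.8},
    {"dx": 0,"dy": 0,"dz": 3,"twist": 0,"fingers": 0.8}
  ]
}}

```text
clock: 34.77
eef_pos: [0.4797, 0.1201, 0.0417]
tool_rot: [0.084, 0.996, 0.0, 0.001]
ft_force: [0.1, -0.1, -0.7]
grip_width: 0.025
grasp_force: 59.2
```

```bash
python3 -c "
from h import *
go(482.4,119.9,25.8,80.9)"
```

```text
d [-2.6  0.2 15.9] twist -0.6 | at [479.7 120.1  41.7] head 80.3 q [ 0.25  0.4  -0.31  0.86 -0.    0.41] w 25.0 gf 59.2 f [ 0.1 -0.1 -0.7] t 34.77
```

>>> {"fn": "carry_out", "kwargs": {
  "plan": [
    {"dx": -2,"dy": 0,"dz": 5,"twist": 0,"fingers": 0.8},
    {"dx": -2,"dy": 0,"dz": 10,"twist": 0,"fingers": 0.8},
    {"dx": -2,"dy": 0,"dz": 14,"twist": 0,"fingers": 0.8},
    {"dx": -2,"dy": 0,"dz": 15,"twist": 0,"fingers": 0.8},
    {"dx": -2,"dy": 0,"dz": 15,"twist": 0,"fingers": 0.8}
  ]
}}

```text
clock: 35.18
eef_pos: [0.4806, 0.1197, 0.0258]
tool_rot: [0.084, 0.996, -0.0, 0.0]
ft_force: [-1.8, -1.6, 5.9]
grip_width: 0.0257
grasp_force: 59.9
```

>>> {"fn": "carry_out", "kwargs": {
  "plan": [
    {"dx": 0,"dy": 0,"dz": 0.5,"twist": 0,"fingers": 0.8},
    {"dx": 0,"dy": 0,"dz": 1,"twist": 0,"fingers": 0.8},
    {"dx": 0,"dy": 0,"dz": 1,"twist": 0,"fingers": 0.8},
    {"dx": 0,"dy": 0,"dz": 1,"twist": 0,"fingers": 0.8},
    {"dx": 0,"dy": 0,"dz": 1,"twist": 0,"fingers": 0.8}
  ]
}}

```text
clock: 35.6
eef_pos: [0.4807, 0.1197, 0.0257]
tool_rot: [0.084, 0.996, 0.0, 0.001]
ft_force: [-2.8, -1.2, 13.9]
grip_width: 0.0254
grasp_force: 60.8
```

>>> {"fn": "carry_out", "kwargs": {
  "plan": [
    {"dx": 0,"dy": 0,"dz": -1,"twist": 0,"fingers": 0.4},
    {"dx": 0,"dy": 0,"dz": -1,"twist": 0,"fingers": 0.1},
    {"dx": 0,"dy": 0,"dz": -1,"twist": 0,"fingers": -0.2},
    {"dx": 0,"dy": 0,"dz": -1,"twist": 0,"fingers": -0.4},
    {"dx": 0,"dy": 0,"dz": -1,"twist": 0,"fingers": -0.4}
  ]
}}

```text
clock: 36.02
eef_pos: [0.4802, 0.1197, 0.0249]
tool_rot: [0.084, 0.996, -0.0, -0.0]
ft_force: [0.6, 0.6, 0.1]
grip_width: 0.0595
grasp_force: 0.0
```

>>> {"fn": "carry_out", "kwargs": {
  "plan": [
    {"dx": 0,"dy": 0,"dz": -15,"twist": 0,"fingers": -0.4},
    {"dx": 0,"dy": 0,"dz": -40,"twist": 0,"fingers": -0.4},
    {"dx": 0,"dy": 0,"dz": -75,"twist": 0,"fingers": -0.4},
    {"dx": 0,"dy": 0,"dz": -100,"twist": 0,"fingers": -0.6},
    {"dx": 0,"dy": 0,"dz": -105,"twist": 0,"fingers": -1}
  ]
}}

```text
clock: 36.43
eef_pos: [0.4834, 0.1206, 0.1348]
tool_rot: [0.084, 0.996, 0.001, 0.004]
ft_force: [0.2, 0.9, -0.1]
grip_width: 0.0787
grasp_force: 0.0
```

```bash
python3 -c "
from h import *
go(573.8,-221.7,130,2.9)"
```

```text
d [-146.3 -322.3    4.8] twist 77.5 | at [483.4 120.6 134.8] head 80.4 q [ 0.24  0.3  -0.18  1.08  0.    0.41] w 78.7 gf 0.0 f [ 0.2  0.9 -0.1] t 36.43
```

>>> {"fn": "carry_out", "kwargs": {
  "plan": [
    {"dx": -15,"dy": -33,"dz": 0,"twist": 7,"fingers": -1},
    {"dx": -30,"dy": -66,"dz": 0,"twist": 14,"fingers": -1},
    {"dx": -45,"dy": -99,"dz": 0,"twist": 21,"fingers": -1},
    {"dx": -60,"dy": -132,"dz": 0,"twist": 28,"fingers": -1},
    {"dx": -75,"dy": -165,"dz": 0,"twist": 35,"fingers": -1}
  ]
}}

```text
clock: 36.85
eef_pos: [0.5266, -0.0569, 0.1295]
tool_rot: [0.382, 0.924, -0.0, -0.001]
ft_force: [0.5, 0.1, -0.0]
grip_width: 0.0856
grasp_force: 0.0
```

```bash
python3 -c "
from h import *
go(573.8,-221.7,130,2.9)"
```

```text
d [-149.9  -83.3   -0.6] twist 42.2 | at [526.6 -56.9 129.5] head 45.1 q [-0.11  0.36 -0.1   1.11  0.    0.68] w 85.6 gf 0.0 f [ 0.5  0.1 -0. ] t 36.85
```

>>> {"fn": "carry_out", "kwargs": {
  "plan": [
    {"dx": -33,"dy": -18,"dz": 0,"twist": 7,"fingers": -1},
    {"dx": -66,"dy": -37,"dz": 0,"twist": 14,"fingers": -1},
    {"dx": -99,"dy": -55,"dz": 0,"twist": 21,"fingers": -1},
    {"dx": -130,"dy": -72,"dz": 0,"twist": 28,"fingers": -1},
    {"dx": -149,"dy": -82,"dz": 0,"twist": 35,"fingers": -1}
  ]
}}

```text
clock: 37.27
eef_pos: [0.5753, -0.2221, 0.129]
tool_rot: [0.644, 0.765, -0.0, -0.0]
ft_force: [0.6, -0.1, 0.1]
grip_width: 0.0856
grasp_force: 0.0
```

>>> {"fn": "carry_out", "kwargs": {
  "plan": [
    {"dx": 0,"dy": 0,"dz": 0,"twist": 7,"fingers": -1},
    {"dx": 0,"dy": 0,"dz": 0,"twist": 7,"fingers": -1},
    {"dx": 0,"dy": 0,"dz": 0,"twist": 7,"fingers": -1},
    {"dx": 0,"dy": 0,"dz": 0,"twist": 7,"fingers": -1},
    {"dx": 0,"dy": 0,"dz": 0,"twist": 7,"fingers": -1}
  ]
}}

```text
clock: 37.68
eef_pos: [0.575, -0.2175, 0.1301]
tool_rot: [0.685, 0.729, -0.0, -0.0]
ft_force: [-0.0, 0.1, -0.6]
grip_width: 0.0857
grasp_force: 0.0
```

```bash
python3 -c "
from h import *
go(573.8,-221.7,34,2.9)"
```

```text
d [-4.2 -1.4 96.1] twist 0.6 | at [ 575.  -217.5  130.1] head 3.5 q [-0.36  0.52  0.16  1.2   0.    1.15] w 85.7 gf 0.0 f [-0.   0.1 -0.6] t 37.68
```

>>> {"fn": "carry_out", "kwargs": {
  "plan": [
    {"dx": -4,"dy": -1,"dz": 25,"twist": 0,"fingers": -1},
    {"dx": -4,"dy": -1,"dz": 55,"twist": 0,"fingers": -1},
    {"dx": -4,"dy": -1,"dz": 80,"twist": 0,"fingers": -1},
    {"dx": -4,"dy": -1,"dz": 93,"twist": 0,"fingers": -1},
    {"dx": -4,"dy": -1,"dz": 97,"twist": 0,"fingers": -1}
  ]
}}

```text
clock: 38.1
eef_pos: [0.5721, -0.2207, 0.0302]
tool_rot: [0.685, 0.728, -0.001, -0.003]
ft_force: [0.0, 0.1, -0.8]
grip_width: 0.0851
grasp_force: 0.0
```

>>> {"fn": "carry_out", "kwargs": {
  "plan": [
    {"dx": 0,"dy": 0,"dz": 0,"twist": 0,"fingers": -1},
    {"dx": 0,"dy": 0,"dz": 0,"twist": 0,"fingers": -0.6},
    {"dx": 0,"dy": 0,"dz": 0,"twist": 0,"fingers": -0.2},
    {"dx": 0,"dy": 0,"dz": 0,"twist": 0,"fingers": 0.2},
    {"dx": 0,"dy": 0,"dz": 0,"twist": 0,"fingers": 0.7}
  ]
}}

```text
clock: 38.52
eef_pos: [0.5755, -0.2229, 0.0352]
tool_rot: [0.686, 0.728, 0.001, 0.001]
ft_force: [0.7, 0.2, 1.8]
grip_width: 0.0409
grasp_force: 60.7
```

>>> {"fn": "carry_out", "kwargs": {
  "plan": [
    {"dx": 0,"dy": 0,"dz": 0,"twist": 0,"fingers": 0.7},
    {"dx": 0,"dy": 0,"dz": 0,"twist": 0,"fingers": 0.7},
    {"dx": 0,"dy": 0,"dz": 0,"twist": 0,"fingers": 0.7},
    {"dx": 0,"dy": 0,"dz": 0,"twist": 0,"fingers": 0.7},
    {"dx": 0,"dy": 0,"dz": 0,"twist": 0,"fingers": 0.7}
  ]
}}

```text
clock: 38.93
eef_pos: [0.5756, -0.2229, 0.0351]
tool_rot: [0.686, 0.728, 0.001, 0.001]
ft_force: [-0.7, 0.7, 7.0]
grip_width: 0.0407
grasp_force: 61.3
```

>>> {"fn": "carry_out", "kwargs": {
  "plan": [
    {"dx": 0,"dy": 0,"dz": -10,"twist": 0,"fingers": 0.7},
    {"dx": 0,"dy": 0,"dz": -35,"twist": 0,"fingers": 0.7},
    {"dx": 0,"dy": 0,"dz": -65,"twist": 0,"fingers": 0.7},
    {"dx": 0,"dy": 0,"dz": -90,"twist": 0,"fingers": 0.7},
    {"dx": 0,"dy": 0,"dz": -92,"twist": 0,"fingers": 0.7}
  ]
}}

```text
clock: 39.35
eef_pos: [0.5775, -0.2238, 0.1316]
tool_rot: [0.686, 0.728, 0.002, 0.005]
ft_force: [1.1, -0.2, 0.1]
grip_width: 0.0405
grasp_force: 61.0
```

```bash
python3 -c "
from h import *
go(487.1,175.7,125,-8.1)"
```

```text
d [404.1 -66.8   4.3] twist 11.5 | at [ 577.5 -223.8  131.6] head 3.4 q [-0.37  0.52  0.16  1.2  -0.    1.14] w 40.5 gf 61.0 f [ 1.1 -0.2  0.1] t 39.35
```

>>> {"fn": "carry_out", "kwargs": {
  "plan": [
    {"dx": 25,"dy": -4,"dz": 0,"twist": 3,"fingers": 0.7},
    {"dx": 60,"dy": -10,"dz": 0,"twist": 6,"fingers": 0.7},
    {"dx": 98,"dy": -16,"dz": 0,"twist": 9,"fingers": 0.7},
    {"dx": 136,"dy": -22,"dz": 0,"twist": 11.5,"fingers": 0.7},
    {"dx": 174,"dy": -29,"dz": 0,"twist": 11.5,"fingers": 0.7}
  ]
}}

```text
clock: 39.77
eef_pos: [0.5341, -0.0492, 0.1247]
tool_rot: [0.756, 0.654, -0.0, -0.0]
ft_force: [0.2, 1.2, -1.0]
grip_width: 0.0412
grasp_force: 61.0
```

```bash
python3 -c "
from h import *
go(487.1,174.5,125,-8.1)"
```

```text
d [ 2.146e+02 -7.870e+01 -2.000e-01] twist -0.2 | at [534.1 -49.2 124.7] head -8.3 q [-0.09  0.38 -0.09  1.11  0.    1.62] w 41.2 gf 61.0 f [ 0.2  1.2 -1. ] t 39.77
```

>>> {"fn": "carry_out", "kwargs": {
  "plan": [
    {"dx": 38,"dy": -14,"dz": 0,"twist": 0,"fingers": 0.7},
    {"dx": 76,"dy": -28,"dz": 0,"twist": 0,"fingers": 0.7},
    {"dx": 114,"dy": -42,"dz": 0,"twist": 0,"fingers": 0.7},
    {"dx": 150,"dy": -55,"dz": 0,"twist": 0,"fingers": 0.7},
    {"dx": 182,"dy": -67,"dz": 0,"twist": 0,"fingers": 0.7}
  ]
}}

```text
clock: 40.18
eef_pos: [0.4933, 0.1412, 0.1249]
tool_rot: [0.755, 0.656, -0.0, -0.0]
ft_force: [0.6, 0.4, -1.2]
grip_width: 0.0413
grasp_force: 61.0
```

>>> {"fn": "carry_out", "kwargs": {
  "plan": [
    {"dx": 20,"dy": -8,"dz": 0,"twist": 0,"fingers": 0.7},
    {"dx": 30,"dy": -11,"dz": 0,"twist": 0,"fingers": 0.7},
    {"dx": 30,"dy": -11,"dz": 15,"twist": 0,"fingers": 0.7},
    {"dx": 30,"dy": -11,"dz": 30,"twist": 0,"fingers": 0.7},
    {"dx": 30,"dy": -11,"dz": 30,"twist": 0,"fingers": 0.7}
  ]
}}

```text
clock: 40.6
eef_pos: [0.4856, 0.1694, 0.0924]
tool_rot: [0.755, 0.655, -0.003, -0.001]
ft_force: [-1.1, -0.5, -1.1]
grip_width: 0.041
grasp_force: 61.0
```

```bash
python3 -c "
from h import *
go(487.1,174.5,41,-8.1)"
```

```text
d [ 5.4  1.  51.4] twist -0.0 | at [485.6 169.4  92.4] head -8.1 q [ 0.34  0.38 -0.19  1.01 -0.    2.05] w 41.0 gf 61.0 f [-1.1 -0.5 -1.1] t 40.6
```

>>> {"fn": "carry_out", "kwargs": {
  "plan": [
    {"dx": 4,"dy": -1,"dz": 5,"twist": 0,"fingers": 0.7},
    {"dx": 4,"dy": -1,"dz": 20,"twist": 0,"fingers": 0.7},
    {"dx": 4,"dy": -1,"dz": 35,"twist": 0,"fingers": 0.7},
    {"dx": 4,"dy": -1,"dz": 42,"twist": 0,"fingers": 0.7},
    {"dx": 4,"dy": -1,"dz": 42,"twist": 0,"fingers": 0.7}
  ]
}}

```text
clock: 41.02
eef_pos: [0.4866, 0.1738, 0.052]
tool_rot: [0.756, 0.655, -0.001, -0.001]
ft_force: [-1.3, 0.5, -0.9]
grip_width: 0.0409
grasp_force: 61.0
```

>>> {"fn": "carry_out", "kwargs": {
  "plan": [
    {"dx": 0,"dy": 0,"dz": 1,"twist": 0,"fingers": 0.7},
    {"dx": 0,"dy": 0,"dz": 1,"twist": 0,"fingers": 0.7},
    {"dx": 0,"dy": 0,"dz": 1,"twist": 0,"fingers": 0.7},
    {"dx": 0,"dy": 0,"dz": 1,"twist": 0,"fingers": 0.7},
    {"dx": 0,"dy": 0,"dz": 1,"twist": 0,"fingers": 0.7}
  ]
}}

```text
clock: 41.43
eef_pos: [0.4881, 0.1746, 0.053]
tool_rot: [0.755, 0.655, 0.001, 0.0]
ft_force: [-0.3, 1.0, -0.8]
grip_width: 0.0406
grasp_force: 61.0
```

```bash
python3 -c "
from h import *
go(487.1,174.5,41,-8.1)"
```

```text
d [-0.3 -1.  12. ] twist -0.0 | at [488.1 174.6  53. ] head -8.1 q [ 0.34  0.42 -0.23  0.91 -0.    2.06] w 40.6 gf 61.0 f [-0.3  1.  -0.8] t 41.43
```

>>> {"fn": "carry_out", "kwargs": {
  "plan": [
    {"dx": 0,"dy": -1,"dz": 4,"twist": 0,"fingers": 0.7},
    {"dx": 0,"dy": -1,"dz": 8,"twist": 0,"fingers": 0.7},
    {"dx": 0,"dy": -1,"dz": 11.5,"twist": 0,"fingers": 0.7},
    {"dx": 0,"dy": -1,"dz": 11.5,"twist": 0,"fingers": 0.7},
    {"dx": 0,"dy": -1,"dz": 11.5,"twist": 0,"fingers": 0.7}
  ]
}}

```text
clock: 41.85
eef_pos: [0.4865, 0.1747, 0.0412]
tool_rot: [0.755, 0.655, 0.0, -0.0]
ft_force: [-2.3, -0.9, 5.2]
grip_width: 0.0406
grasp_force: 61.5
```

>>> {"fn": "carry_out", "kwargs": {
  "plan": [
    {"dx": 0,"dy": 0,"dz": 0.5,"twist": 0,"fingers": 0.7},
    {"dx": 0,"dy": 0,"dz": 1,"twist": 0,"fingers": 0.7},
    {"dx": 0,"dy": 0,"dz": 1,"twist": 0,"fingers": 0.7},
    {"dx": 0,"dy": 0,"dz": 1,"twist": 0,"fingers": 0.7},
    {"dx": 0,"dy": 0,"dz": 1,"twist": 0,"fingers": 0.7}
  ]
}}

```text
clock: 42.27
eef_pos: [0.4864, 0.1747, 0.0411]
tool_rot: [0.755, 0.655, 0.0, -0.0]
ft_force: [-4.5, -0.9, 11.4]
grip_width: 0.0405
grasp_force: 62.4
```

Contact. Release, rise, and back off along the known-clear route for a final check.

>>> {"fn": "carry_out", "kwargs": {
  "plan": [
    {"dx": 0,"dy": 0,"dz": -1,"twist": 0,"fingers": 0.3},
    {"dx": 0,"dy": 0,"dz": -1,"twist": 0,"fingers": 0.0},
    {"dx": 0,"dy": 0,"dz": -1,"twist": 0,"fingers": -0.5},
    {"dx": 0,"dy": 0,"dz": -1,"twist": 0,"fingers": -1},
    {"dx": 0,"dy": 0,"dz": -1,"twist": 0,"fingers": -1}
  ]
}}

```text
clock: 42.68
eef_pos: [0.4866, 0.1746, 0.0405]
tool_rot: [0.755, 0.655, -0.0, -0.0]
ft_force: [0.3, 0.1, 0.5]
grip_width: 0.077
grasp_force: 0.0
```

>>> {"fn": "carry_out", "kwargs": {
  "plan": [
    {"dx": 0,"dy": 0,"dz": -15,"twist": 0,"fingers": -1},
    {"dx": 0,"dy": 0,"dz": -45,"twist": 0,"fingers": -1},
    {"dx": 0,"dy": 0,"dz": -80,"twist": 0,"fingers": -1},
    {"dx": 0,"dy": 0,"dz": -115,"twist": 0,"fingers": -1},
    {"dx": 0,"dy": 0,"dz": -140,"twist": 0,"fingers": -1}
  ]
}}

```text
clock: 43.1
eef_pos: [0.4875, 0.1749, 0.1837]
tool_rot: [0.755, 0.655, 0.001, 0.001]
ft_force: [0.8, 1.0, -0.3]
grip_width: 0.0854
grasp_force: 0.0
```

>>> {"fn": "carry_out", "kwargs": {
  "plan": [
    {"dx": 0,"dy": -35,"dz": 0,"twist": 0,"fingers": -1},
    {"dx": 0,"dy": -70,"dz": 0,"twist": 0,"fingers": -1},
    {"dx": 0,"dy": -105,"dz": 0,"twist": 0,"fingers": -1},
    {"dx": 0,"dy": -135,"dz": 0,"twist": 0,"fingers": -1},
    {"dx": 0,"dy": -150,"dz": 0,"twist": 0,"fingers": -1}
  ]
}}

```text
clock: 43.52
eef_pos: [0.3347, 0.1954, 0.1805]
tool_rot: [0.755, 0.656, -0.001, -0.001]
ft_force: [0.1, -0.4, -0.3]
grip_width: 0.0855
grasp_force: 0.0
```

>>> {"fn": "carry_out", "kwargs": {
  "plan": [
    {"dx": 0,"dy": 0,"dz": 0,"twist": 0,"fingers": -1},
    {"dx": 0,"dy": 0,"dz": 0,"twist": 0,"fingers": -1},
    {"dx": 0,"dy": 0,"dz": 0,"twist": 0,"fingers": -1},
    {"dx": 0,"dy": 0,"dz": 0,"twist": 0,"fingers": -1},
    {"dx": 0,"dy": 0,"dz": 0,"twist": 0,"fingers": -1}
  ]
}}

```text
clock: 43.93
eef_pos: [0.3391, 0.1958, 0.1807]
tool_rot: [0.756, 0.655, 0.0, 0.0]
ft_force: [0.7, -0.9, -0.0]
grip_width: 0.0855
grasp_force: 0.0
```

```bash
python3 - <<'E'
from h import *
from workcell import camera
import pickle
d0=pickle.load(open("c0.pkl","rb"))
ims=[]
for n,r in(("top",(120,180,220,270)),("scene",(125,215,250,330))):
    c=camera(n);ims.append(cv2.resize(c["image"],(400,300)))
    for k,cc in(("before",d0[n]),("after",c)):
        H=hsv(cc);h,s,v=[H[...,i].astype(int) for i in range(3)]
        for nm,m in(("green",(h>45)&(h<80)&(s>120)),("red",((h<5)|(h>174))&(s>170))):
            print(n,k,nm,[b.reshape(-1,2).mean(0).round(1).tolist() for b in blobs((m*255).astype(np.uint8),r,8)])
    if n=="top":
        for z,lo,hi in((.006,0,45),(.024,50,170)):
            m=cv2.morphologyEx(((v>=lo)&(v<hi)&((H[...,1]<90)|(hi<50))).astype(np.uint8)*255,cv2.MORPH_OPEN,np.ones((3,3)))
            print(z,[rect(c,b,z) for b in blobs(m,(350,188,422,232),100)[:2]])
cv2.imwrite("pics/end.png",np.hstack(ims)[:,:,::-1])
E
```

```text
top before green [[143.6, 244.5], [169.2, 197.1]]
top before red [[175.1, 250.9]]
top after green [[143.3, 246.2], [169.0, 197.0]]
top after red [[177.1, 251.9]]
0.006 [array([ 567.4, -344.9,   70.2,  141.2,   -1.1])]
0.024 [array([ 568.4, -342.6,   50.7,  119.7,   -1. ])]
scene before green [[172.2, 273.2], [171.1, 227.0]]
scene before red [[209.5, 280.7]]
scene after green [[170.6, 276.0]]
scene after red []
```

View pics/end.png

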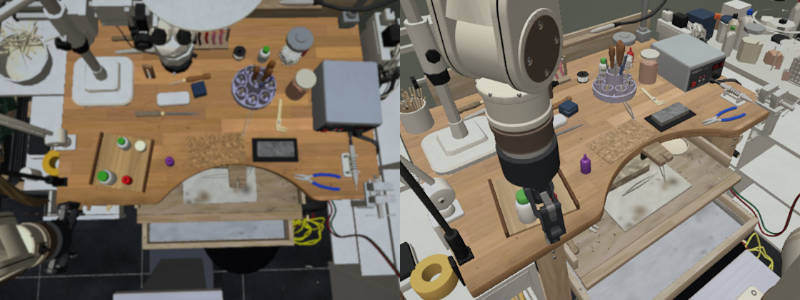

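The final view shows the block centred and square on the pad (within about 3 mm). All bottles are upright on the stand within about 5 mm of their first pixels, and the pot is unmoved.

```bash
python3 -c "
from workcell import job_done
print(job_done())"
```

```text
the job is handed in; nothing more can be done
None
```

The job is handed in, with no verdict returned: the last camera check showed the block centred and square on the rubber pad within about 3 mm, all three bottles upright on the stand within about 5 mm of where they stood, and the cream pot unmoved.

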